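Refill the clicking breakfast-portion carousel

ROBOT

A 6-joint arm with a two-finger parallel gripper is mounted at the origin on a cart in front of the work surface, level with it; the furniture and walls round the work are solid. World frame = base frame: x ahead of the robot, y to its left, z up, the work surface at z = 0. Lengths are in m, angles in rad, forces in N, time in s.
With the tool pointing down it reaches from about 0.225 to 0.875 m from the base axis. Payload 3.4 kg.
Tool frame: the origin (TCP) lies between the finger pads; the fingertips stand 19 mm ahead of it and the grasp point (between the pads) is the TCP; z points along the fingers, y is the line along which they close (so a half turn about z gives the same grasp; the last joint's range is limited). The gripper opens to 85 mm and grips with 20 to 120 N. Pads are 22 mm wide; open, the fingers measure 114 mm over their backs; the gripper's body (76 mm by 85 mm) begins 54 mm behind the grasp point. The pads swing forward as they close: fully open they stand 13 mm farther back than shut.
Start: joints at [1.09, 0.276, 1.505, -0, 1.361, -0.121], TCP at [0.202, 0.538, 0.225] pointing down, gripper open.
Joint ranges: [-2.89, 2.89], [-0.75, 2.08], [0.22, 2.7], [-1.18, 4.32], [0.11, 2.71], [-2.7, 2.7]. Speed limits (rad/s): [2.57, 2.57, 3.14, 3.14, 3.14, 3.14].

INTERFACE

Orientations are given as a unit quaternion [w, x, y, z].
In Python, from rig import get_state, imaging, ticket gives the robot as it stands. The module is installed in compiled form; this text tells all that it offers.
- The arm moves only by the shell command python3 -m inch 'ROWS' [FORCE]. ROWS is JSON, a list of rows, each an object with "claw": the opening, from -1 (shut) to 1 (fully open); "travel": the shift along the world's x, y, z in units of 200 mm (1.0 is 200 mm), a list of three; "turn": the turn about the world's z in units of 180 degrees (1.0 is 180 degrees). A call has 1 to 5 rows; each row is the pose to reach, as a shift and turn from the pose commanded when the call began, turning the shorter way round; what a row does not reach only later rows make up. A row lasts 1/10 s, in which the tool goes at most 50 mm and 8.59 degrees, less where a joint would pass 70% of its speed; a pose out of reach is approached as far as the arm can. A call with a number of a shift or a turn outside -1 to 1 is refused whole. A call with a gripper value outside its range is refused whole. The fingers move at their own pace and stop on an object; FORCE is the grip in N (left out, the last holds). Time passes only in rows, so rows that repeat a pose let the fingers close. It gives the time, the measured TCP pose, the force, the opening and the grip force at its end, in the units of the state.
- get_state(): the state, without advancing time (a new reading comes with each control period).
- imaging.get_image(name): name is "scene" or "top" or "wrist"; returns the picture (400x640x3 uint8, red, green, blue); there is no depth.
- imaging.camera_params(name): a dict with "camera_matrix" (3x3 intrinsics, pixels), "cam_to_world" (4x4, takes a point from camera to world coordinates); the wrist camera has in their place "T_tool_cam" (4x4, takes a point from camera to tool coordinates, whose origin is the TCP and whose axes are the flange's). Camera axes: x right, y down, z forward; pixel columns grow to the right and rows downward; lengths in m; the calibration is good to about 2 mm. A picture is of the moment at which its call begins: read the wrist's pose just before it. camera_params takes no time and is no camera call.
- ticket.sign_off(): hands the job in; it is judged then, once.
The state is a dict: "clock": time; "qpos": joint angles; "qd": joint speeds; "effort": joint torques, N m; "position": TCP position; "ee_rot": TCP orientation; "contact_force": force on the tool from outside, world axes, zero at the start; "moment": the same for the moment, N m; "width": finger opening in m; "gripper_force": force on a finger pad.
Only numpy, scipy, OpenCV 4.12 (cv2) and the standard library are available. Lean on these libraries where they do the work, as an engineer would, in place of code of your own. Each camera call takes 0.05 s, during which the arm holds its last target. There are 200 camera calls.

TASK

Restock the covered portion carousel next to the toaster from the mixed delivery tray: lay every portion tub that is on the tray in the bay whose colour matches its lid (red jam, yellow honey, blue butter, green herb spread). The clear cover leaves only one bay open at a time, so turn the carousel by the bar handle on top to bring each bay round to the opening; it clicks every 30 degrees, three clicks from bay to bay. When all is in, leave the blue butter bay clicked in at the middle of the opening for the toast eaters, and do not disturb the other things on the counter.

Things in the scene. Friction and masses are not known exactly. Their poses are not given: they have to be found in the camera images.
- jam_a_mid (a point): centre, half-way up, of a strawberry jam portion tub: small white rectangular plastic tub with a red foil lid, 36 mm (its x) by 28 mm (its y) by 18 mm high (its z), 30 g, treat as a solid block; its position on the delivery tray varies; not every tub is there in every run (None at the start: absent)
- jam_b_mid (a point): centre, half-way up, of a strawberry jam portion tub: small white rectangular plastic tub with a red foil lid, 36 mm (its x) by 28 mm (its y) by 18 mm high (its z), 30 g, treat as a solid block; its position on the delivery tray varies; not every tub is there in every run (None at the start: absent)
- honey_a_mid (a point): centre, half-way up, of a honey portion tub: small white rectangular plastic tub with a yellow foil lid, 36 mm (its x) by 28 mm (its y) by 18 mm high (its z), 30 g, treat as a solid block; its position on the delivery tray varies; not every tub is there in every run (None at the start: absent)
- honey_b_mid (a point): centre, half-way up, of a honey portion tub: small white rectangular plastic tub with a yellow foil lid, 36 mm (its x) by 28 mm (its y) by 18 mm high (its z), 30 g, treat as a solid block; its position on the delivery tray varies; not every tub is there in every run (None at the start: absent)
- butter_a_mid (a point): centre, half-way up, of a butter portion tub: small white rectangular plastic tub with a blue foil lid, 36 mm (its x) by 28 mm (its y) by 18 mm high (its z), 30 g, treat as a solid block; its position on the delivery tray varies; not every tub is there in every run (None at the start: absent)
- butter_b_mid (a point): centre, half-way up, of a butter portion tub: small white rectangular plastic tub with a blue foil lid, 36 mm (its x) by 28 mm (its y) by 18 mm high (its z), 30 g, treat as a solid block; its position on the delivery tray varies; not every tub is there in every run (None at the start: absent)
- herb_a_mid (a point): centre, half-way up, of a herb spread portion tub: small white rectangular plastic tub with a green foil lid, 36 mm (its x) by 28 mm (its y) by 18 mm high (its z), 30 g, treat as a solid block; its position on the delivery tray varies; not every tub is there in every run (None at the start: absent)
- herb_b_mid (a point): centre, half-way up, of a herb spread portion tub: small white rectangular plastic tub with a green foil lid, 36 mm (its x) by 28 mm (its y) by 18 mm high (its z), 30 g, treat as a solid block; its position on the delivery tray varies; not every tub is there in every run (None at the start: absent)
- tray: flat steel delivery tray on the counter, fixed, 212 mm (x) by 152 mm (y), floor 3 mm thick, lip 8 mm high; origin at the centre of its underside; at the start all tubs lie in it, lid up, in three rows 66 mm apart along its x, 50 mm apart within a row, turned by up to 0.3 rad from the tray
- turntable (a joint): angle of the turntable of the round carousel (rad), growing counter-clockwise seen from above, no end stop (may exceed a full turn). A spring plunger under it clicks into place every 30 degrees (pi/6), at whole multiples of pi/6; left alone it snaps to the nearest click; getting over a click takes about 0.2 N m. At 0 the red (jam) bay is in the middle of the opening; a quarter turn, three clicks, brings a neighbouring bay there
- handle (a point): middle of the black bar handle on the turntable's axis, turns with the table and stands above the cover: bar 54 mm long, 14 mm wide, 15 mm high, its middle 105 mm above the counter and 27 mm above the cover's roof. The frame is the turntable's; the bar lies along the direction halfway between this frame's x and y axes (45 degrees from both), above two of the dividers
- opening (a point): fixed point on the bay floor height (36 mm above the counter), 74 mm from the carousel's axis, in the middle of the opening of the clear cover; its x axis points from here to the carousel's axis, z up. The cover (roof 75 to 78 mm above the counter, outer radius 121 mm, fixed) leaves 60 degrees open to either side of this point, as seen from the axis; the base measures 123 mm in radius
- jam_bay (a point): middle of the red bay (strawberry jam) of the turntable, on the bay floor, 74 mm from the axis; turns with the table (frame as the turntable's). The bay has a red floor mat and a red tab on the rim; it is a quarter of the disc, from the hub (radius 22 mm) to the rim (inner radius 112 mm, 10 mm high), between two dividers 3 mm thick and 20 mm high that run from 46 mm radius to the rim. Seen from above the bays follow one another counter-clockwise: red, yellow, blue, green
- honey_bay (a point): middle of the yellow bay (honey) of the turntable, on the bay floor, 74 mm from the axis; turns with the table (frame as the turntable's). The bay has a yellow floor mat and a yellow tab on the rim; it is a quarter of the disc, from the hub (radius 22 mm) to the rim (inner radius 112 mm, 10 mm high), between two dividers 3 mm thick and 20 mm high that run from 46 mm radius to the rim
- butter_bay (a point): middle of the blue bay (butter) of the turntable, on the bay floor, 74 mm from the axis; turns with the table (frame as the turntable's). The bay has a blue floor mat and a blue tab on the rim; it is a quarter of the disc, from the hub (radius 22 mm) to the rim (inner radius 112 mm, 10 mm high), between two dividers 3 mm thick and 20 mm high that run from 46 mm radius to the rim
- herb_bay (a point): middle of the green bay (herb spread) of the turntable, on the bay floor, 74 mm from the axis; turns with the table (frame as the turntable's). The bay has a green floor mat and a green tab on the rim; it is a quarter of the disc, from the hub (radius 22 mm) to the rim (inner radius 112 mm, 10 mm high), between two dividers 3 mm thick and 20 mm high that run from 46 mm radius to the rim
- name_card: red name card in a small stone block, 58 mm wide, 61 mm high, standing behind the tray; origin at the centre of its underside; leave it alone
- stirrer_glass: tumbler full of wooden stirrers, 100 mm wide, 167 mm high, on the counter's front strip to the left; origin at the centre of its underside; leave it alone
- spoon_a: stainless teaspoon, 124 mm long, on the front strip at the far left; origin at the centre of its underside; leave it alone
- spoon_b: second stainless teaspoon beside the first; origin at the centre of its underside; leave it alone

How it is judged:
By the outcome, as a careful person would: the job done as asked, in the order asked, and still so for the second after the job is handed in, with the robot touching nothing.
Of jam_a, jam_b, honey_a, honey_b, butter_a, butter_b, herb_a, herb_b only 5 to 7 are there at a start; the rules pass over those that are not, and their reading is None.
At some moment in a run one of jam_a, jam_b, honey_a, honey_b, butter_a, butter_b, herb_a, herb_b may be knocked a few centimetres aside while the robot is not near it.
Once in a run the grip may slacken for a moment while it holds something.
It also fails if it takes over 210 s, if anything falls off the work surface, if the arm or the gripper's body presses on something with over 40 N, if the wrist force passes 120 N, or if a joint passes its speed limit or range.

## Working session

There is one attempt and no reset: what is moved stays moved. The work goes in short steps, Python scripts to look and compute and a shell command to move; the robot and the scene stay as the last step left them, time stands still between calls to the robot, and variables do not carry over. Pictures are saved under pics/ and viewed, at most 14 in all, crops included, and the job is handed in when it is done.

```bash
mkdir -p pics; python3 - <<'E'
from rig import get_state, imaging
import cv2, numpy as np
s=get_state(); print({k:np.round(v,3).tolist() for k,v in s.items()})
for n in ("scene","top"):
    cv2.imwrite(f"pics/{n}0.png",imaging.get_image(n)[:,:,::-1])
    p=imaging.camera_params(n); print(n,{k:np.round(v,4).tolist() for k,v in p.items()})
print({k:np.round(v,4).tolist() for k,v in imaging.camera_params("wrist").items()})
E
```

```text
{'clock': 0.0, 'qpos': [1.09, 0.277, 1.506, 0.0, 1.361, -0.121], 'qd': [-0.002, 0.0, -0.001, -0.001, 0.001, 0.001], 'effort': [0.003, -41.675, -24.581, 0.0, 0.011, -0.0], 'position': [0.202, 0.538, 0.224], 'ee_rot': [-0.0, 0.179, 0.984, -0.001], 'contact_force': [0.641, -0.166, -0.029], 'moment': [0.044, 0.029, 0.035], 'gripper_force': 0.0, 'width': 0.086}
scene {'camera_matrix': [[433.7686, 0.0, 316.8149], [0.0, 433.7686, 200.9974], [0.0, 0.0, 1.0]], 'cam_to_world': [[0.719, -0.4167, 0.5563, -0.066], [-0.6947, -0.4557, 0.5565, -0.5832], [0.0217, -0.7866, -0.6171, 0.7629], [0.0, 0.0, 0.0, 1.0]]}
top {'camera_matrix': [[404.3122, 0.0, 319.7492], [0.0, 404.3122, 202.3713], [0.0, 0.0, 1.0]], 'cam_to_world': [[0.005, -0.9926, 0.1212, 0.4479], [-1.0, -0.0041, 0.0074, 0.0467], [-0.0068, -0.1212, -0.9926, 1.1505], [0.0, 0.0, 0.0, 1.0]]}
{'camera_matrix': [[312.5672, 0.0, 320.48], [0.0, 312.5672, 196.727], [0.0, 0.0, 1.0]], 'T_tool_cam': [[0.0001, -0.9536, -0.3011, 0.0769], [1.0, -0.0001, 0.0006, 0.0002], [-0.0006, -0.3011, 0.9536, -0.1497], [0.0, 0.0, 0.0, 1.0]]}
```

View pics/top0.png

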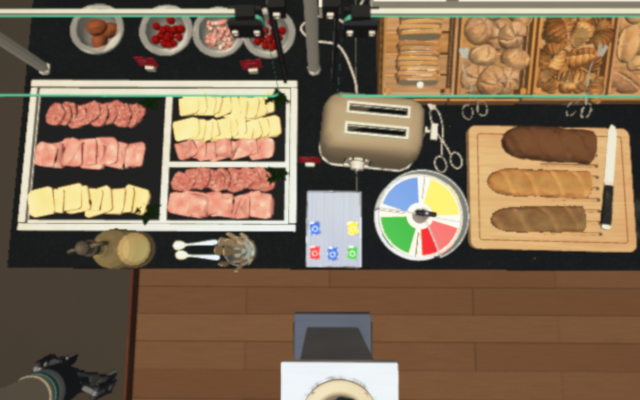

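View pics/scene0.png

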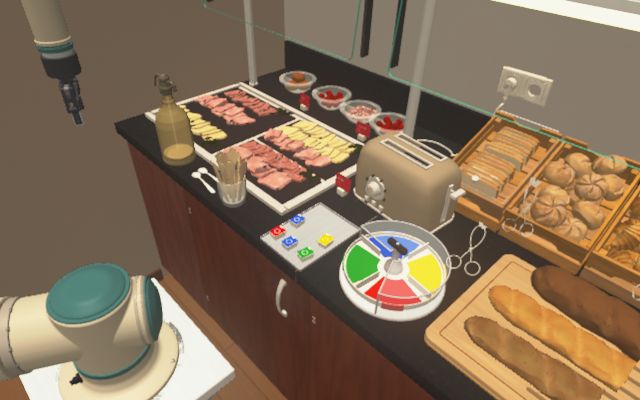

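```bash
cat > h.py <<'E'
import numpy as np, cv2
from scipy.spatial.transform import Rotation as R
from rig import get_state, imaging
def pose():
    s=get_state(); q=s["ee_rot"]; T=np.eye(4)
    T[:3,:3]=R.from_quat([q[1],q[2],q[3],q[0]]).as_matrix(); T[:3,3]=s["position"]; return T
def shot(n,name=None):
    T=pose(); im=imaging.get_image(n); p=imaging.camera_params(n)
    C=p["cam_to_world"] if n!="wrist" else T@p["T_tool_cam"]
    if name: cv2.imwrite(f"pics/{name}.png",im[:,:,::-1])
    return im,np.array(p["camera_matrix"]),np.array(C)
def ray(uv,K,C,z):
    uv=np.atleast_2d(np.asarray(uv,float)); d=np.c_[uv,np.ones(len(uv))]@np.linalg.inv(K).T@C[:3,:3].T
    o=C[:3,3]; return (o+d*((z-o[2])/d[:,2])[:,None])[:,:2]
def proj(P,K,C):
    p=(np.atleast_2d(P)-C[:3,3])@C[:3,:3]; p=p@K.T; return p[:,:2]/p[:,2:]
HUE=dict(red=[(0,8),(172,180)],yellow=[(22,34)],blue=[(100,125)],green=[(45,80)])
def mask(im,c,s=110,v=70):
    h=cv2.cvtColor(im,cv2.COLOR_RGB2HSV); m=0
    for a,b in HUE[c]: m=m|cv2.inRange(h,(a,s,v),(b,255,255))
    return m
def tubs(im,K,C,z,box,amin=15):
    """lids within world box (x0,x1,y0,y1): colour, xy, angle of long side, size"""
    out=[]
    for c in HUE:
        for ct in cv2.findContours(mask(im,c),cv2.RETR_EXTERNAL,cv2.CHAIN_APPROX_NONE)[0]:
            if cv2.contourArea(ct)<amin: continue
            w=ray(ct[:,0,:],K,C,z); (cx,cy),(a,b),t=cv2.minAreaRect((w*1000).astype(np.float32))
            if a<b: a,b,t=b,a,t+90
            cx/=1000;cy/=1000
            if box[0]<cx<box[1] and box[2]<cy<box[3] and a<60:
                out.append((c,round(cx,4),round(cy,4),round((t+90)%180-90,1),round(a),round(b)))
    return out
E
python3 - <<'E'
from h import *
for n in("top","scene"):
    im,K,C=shot(n); print(n)
    for t in tubs(im,K,C,.021,(.3,.6,-.1,.2),8): print(t)
im,K,C=shot("top")
print("tray corners",ray([(308,191),(361,191),(362,268),(306,268)],K,C,.005))
print("carousel",ray([(421,214),(421,170),(421,260),(375,214),(468,214)],K,C,.04))
cv2.imwrite("pics/c.png",cv2.resize(im[160:280,290:490][:,:,::-1],None,fx=4,fy=4,interpolation=2))
E
```

```text
top
('red', 0.4458, 0.0689, 0.3, 30, 25)
('red', 0.5751, 0.1903, -4.6, 39, 7)
('yellow', 0.5147, -0.0361, 6.8, 32, 23)
('blue', 0.4433, 0.0204, 0.1, 30, 22)
('blue', 0.5039, 0.0679, -89.7, 22, 8)
('blue', 0.524, 0.0697, -81.6, 21, 12)
('green', 0.4545, -0.0364, -89.7, 19, 8)
scene
('red', 0.345, -0.0987, -83.8, 38, 37)
('red', 0.4437, 0.0676, -1.6, 34, 31)
('yellow', 0.5115, -0.0393, 10.9, 36, 26)
('blue', 0.4415, 0.0172, -1.3, 32, 24)
('blue', 0.5095, 0.0677, 14.5, 30, 27)
('green', 0.4437, -0.0374, -7.9, 32, 23)
tray corners [[ 0.6204628   0.08901386]
 [ 0.62106731 -0.0627076 ]
 [ 0.40337127 -0.06390267]
 [ 0.40254369  0.09275335]]
carousel [[ 0.55243123 -0.22393768]
 [ 0.67566296 -0.22705494]
 [ 0.42703539 -0.22076567]
 [ 0.55187734 -0.09743477]
 [ 0.55299627 -0.35298737]]
```

View pics/c.png

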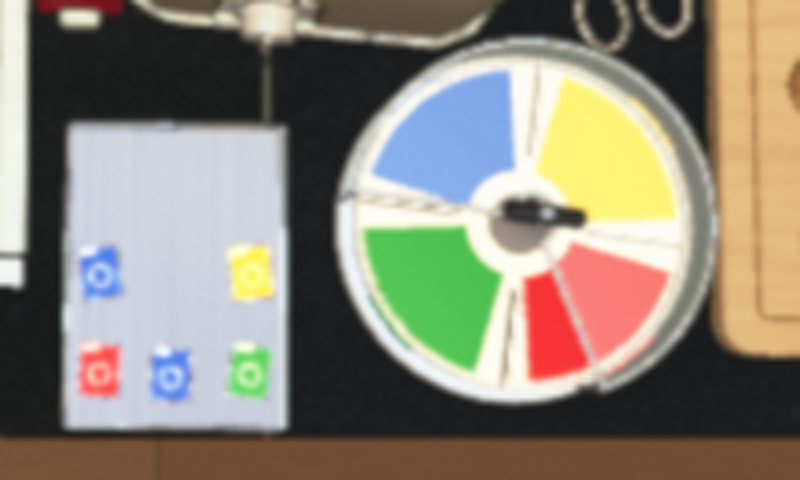

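Both views agree: the tray holds two blue tubs, plus one yellow, one red and one green. In the 4x crop, the red tub is at (100,370), blue at (172,375) and (102,272), green at (250,370) and yellow at (250,272). The carousel axis is near (527,218), green is facing the open side (lower left), and the handle is roughly horizontal. I'll move the wrist camera over them for a closer look.

```bash
python3 -m inch '[{"claw":1,"travel":[0,0,0.25],"turn":0},{"claw":1,"travel":[0,0,0.5],"turn":0},{"claw":1,"travel":[0.27,-0.7,0.5],"turn":0},{"claw":1,"travel":[0.27,-0.7,0.5],"turn":0},{"claw":1,"travel":[0.27,-0.7,0.5],"turn":0}]' 30
python3 -m inch '[{"claw":1,"travel":[0.385,-1,0],"turn":0},{"claw":1,"travel":[0.385,-1,0],"turn":0},{"claw":1,"travel":[0.385,-1,0],"turn":0},{"claw":1,"travel":[0.385,-1,0],"turn":0},{"claw":1,"travel":[0.385,-1,0],"turn":0}]'
python3 -m inch '[{"claw":1,"travel":[0.385,-1,0],"turn":0},{"claw":1,"travel":[0.385,-1,0],"turn":0},{"claw":1,"travel":[0.385,-1,0],"turn":0},{"claw":1,"travel":[0.385,-1,0],"turn":0},{"claw":1,"travel":[0.385,-1,0],"turn":0}]'
python3 -m inch '[{"claw":1,"travel":[0.15,-0.39,-0.37],"turn":0.114},{"claw":1,"travel":[0.15,-0.39,-0.37],"turn":0.114},{"claw":1,"travel":[0.15,-0.39,-0.37],"turn":0.114},{"claw":1,"travel":[0.15,-0.39,-0.37],"turn":0.114},{"claw":1,"travel":[0.15,-0.39,-0.37],"turn":0.114}]'
python3 - <<'E'
from h import *
im,K,C=shot("wrist","w0"); print(C[:3,3])
for t in tubs(im,K,C,.021,(.4,.62,-.08,.11),40): print(t)
E
```

```text
clock: 0.75
position: [0.2568, 0.397, 0.3248]
ee_rot: [0.0, 0.178, 0.984, 0.0]
contact_force: [1.0, -0.7, 0.2]
width: 0.0856
gripper_force: 0.0
clock: 1.25
position: [0.3344, 0.1943, 0.3247]
ee_rot: [0.001, 0.181, 0.983, -0.001]
contact_force: [-1.0, 1.0, 0.6]
width: 0.0857
gripper_force: 0.0
clock: 1.75
position: [0.4118, -0.0061, 0.3243]
ee_rot: [0.0, 0.182, 0.983, -0.001]
contact_force: [-0.6, 0.6, 1.5]
width: 0.0854
gripper_force: 0.0
clock: 2.25
position: [0.4404, -0.0795, 0.2508]
ee_rot: [-0.0, 0.002, 1.0, 0.0]
contact_force: [0.3, 0.1, -0.5]
width: 0.0854
gripper_force: 0.0
[ 0.36353781 -0.07918911  0.40044108]
('red', 0.447, 0.0692, -3.2, 34, 26)
('yellow', 0.5151, -0.0364, 6.6, 34, 26)
('blue', 0.5151, 0.0693, 6.6, 33, 25)
('blue', 0.4445, 0.0199, -2.0, 33, 26)
('green', 0.4469, -0.0353, -8.9, 33, 25)
```

View pics/w0.png

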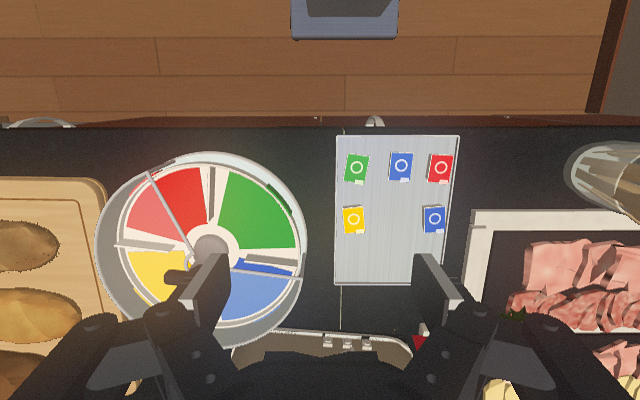

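```bash
python3 - <<'E'
from h import *
w=cv2.imread("pics/w0.png"); cv2.imwrite("pics/w0c.png",cv2.resize(w[145:300,95:315],None,fx=3.6,fy=3.6,interpolation=2))
im,K,C=shot("top")
h=cv2.cvtColor(im,cv2.COLOR_RGB2HSV)
R0=np.array([.551,-.225]); cs={}
for c in HUE:
    m=mask(im,c,80,70); v,u=np.nonzero(m); w=ray(np.c_[u,v],K,C,.0365)
    k=np.hypot(*(w-R0).T)<.116; w=w[k]; cs[c]=w.mean(0); print(c,k.sum(),cs[c].round(4))
ctr=np.mean(list(cs.values()),0); print("centre",ctr)
for c in cs: d=cs[c]-ctr; print(c,np.degrees(np.arctan2(d[1],d[0])).round(1),np.hypot(*d).round(4))
E
```

```text
red 285 [ 0.512  -0.2828]
yellow 805 [ 0.5933 -0.28  ]
blue 721 [ 0.6073 -0.1761]
green 58 [ 0.5387 -0.1476]
centre [ 0.56283867 -0.22161576]
red -129.7 0.0796
yellow -62.4 0.0658
blue 45.7 0.0636
green 108.0 0.0779
```

View pics/w0c.png

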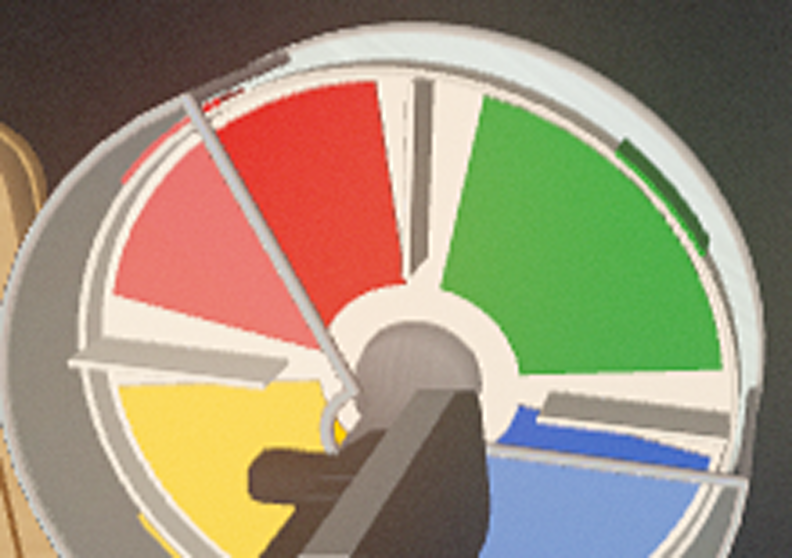

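```bash
python3 - <<'E'
from h import *
p=imaging.camera_params("top"); K,C=np.array(p["camera_matrix"]),np.array(p["cam_to_world"])
im=cv2.imread("pics/top0.png")[:,:,::-1].copy(); R0=np.array([.551,-.225]); cs={}
for c in HUE:
    m=mask(im,c,70,70); v,u=np.nonzero(m); w=ray(np.c_[u,v],K,C,.0365)
    k=np.hypot(*(w-R0).T)<.108; cs[c]=w[k].mean(0); print(c,k.sum(),cs[c].round(4))
ctr=np.mean(list(cs.values()),0); print("centre",ctr.round(4))
A=lambda d: np.degrees(np.arctan2(d[1],d[0])).round(1)
for c in cs: print(c,A(cs[c]-ctr),np.hypot(*(cs[c]-ctr)).round(4))
p=imaging.camera_params("wrist"); T=pose(); Kw=np.array(p["camera_matrix"]); Cw=T@p["T_tool_cam"]
im=cv2.imread("pics/w0.png")[:,:,::-1].copy()
m=mask(im,"green",110); v,u=np.nonzero(m); w=ray(np.c_[u,v],Kw,Cw,.0365); w=w[np.hypot(*(w-R0).T)<.118]; g=w.mean(0); print("green wrist",g,A(g-ctr),np.hypot(*(g-ctr)))
e=ray([(147.2,172.2),(301.4,279.2)],Kw,Cw,.078); print("cover ends",e.round(4),[ (A(x-ctr),np.hypot(*(x-ctr)).round(4)) for x in e])
mid=e.mean(0); ch=e[1]-e[0]; L=np.hypot(*ch); n=np.array([-ch[1],ch[0]])/L
print("chord",L,"(209.6)","axis from chord",mid+n*.0605,mid-n*.0605,"dir",A(n))
et=ray([(290+595/4,160+385/4),(290+345/4,160+195/4)],K,C,.078); print("top ends",et.round(4),[A(x-ctr) for x in et])
E
```

```text
red 813 [ 0.4905 -0.2649]
yellow 814 [ 0.5931 -0.2795]
blue 736 [ 0.6072 -0.1764]
green 752 [ 0.5054 -0.1642]
centre [ 0.5491 -0.2213]
red -143.3 0.073
yellow -52.9 0.0731
blue 37.7 0.0734
green 127.5 0.0718
green wrist [ 0.5047781  -0.16157713] 126.6 0.0743275476468318
cover ends [[ 0.4388 -0.2621]
 [ 0.5688 -0.1015]] [(np.float64(-159.7), np.float64(0.1176)), (np.float64(80.6), np.float64(0.1213))]
chord 0.20657933752285337 (209.6) axis from chord [ 0.45676999 -0.14374105] [ 0.55081102 -0.21988096] dir 141.0
top ends [[ 0.4377 -0.2584]
 [ 0.5624 -0.096 ]] [np.float64(-161.6), np.float64(83.9)]
```

```bash
python3 - <<'E'
from h import *
p=imaging.camera_params("top"); K,C=np.array(p["camera_matrix"]),np.array(p["cam_to_world"])
g=cv2.imread("pics/top0.png",0); m=np.uint8(g<75)*255; m[:205]=0;m[225:]=0;m[:,:408]=0;m[:,442:]=0
v,u=np.nonzero(m); w=ray(np.c_[u,v],K,C,.1125); (c,s,t)=cv2.minAreaRect((w*1000).astype(np.float32)); print(len(u),c,s,t, w.mean(0))
E
python3 -m inch '[{"claw":0,"travel":[0.55,-0.71,0],"turn":-0.2389},{"claw":0,"travel":[0.55,-0.71,0],"turn":-0.2389},{"claw":0,"travel":[0.55,-0.71,0],"turn":-0.2389},{"claw":0,"travel":[0.55,-0.71,0],"turn":-0.2389},{"claw":0,"travel":[0.55,-0.71,0],"turn":-0.2389}]'
python3 -m inch '[{"claw":0,"travel":[0,0,0],"turn":-0.2389},{"claw":0,"travel":[0,0,0],"turn":-0.2389},{"claw":0,"travel":[0,0,0],"turn":-0.2389},{"claw":0,"travel":[0,0,0],"turn":-0.2389},{"claw":0,"travel":[0,0,0],"turn":-0.2389}]'
python3 -m inch '[{"claw":0,"travel":[0,0,-0.2],"turn":-0.067},{"claw":0,"travel":[0,0,-0.2],"turn":-0.067},{"claw":0,"travel":[0,0,-0.2],"turn":-0.067},{"claw":0,"travel":[0,0,-0.2],"turn":-0.067}]'
python3 - <<'E'
from h import *
im,K,C=shot("wrist","w1"); T=pose(); print(T[:3,3].round(4),np.degrees(np.arctan2(T[1,0],T[0,0])))
E
```

```text
56 (549.538818359375, -217.8795166015625) (12.92616081237793, 48.64904022216797) 0.2518402934074402 [ 0.54781422 -0.21480771]
clock: 2.85
position: [0.5535, -0.2244, 0.2509]
ee_rot: [0.002, 0.371, 0.929, -0.001]
contact_force: [-0.7, 1.1, 0.3]
width: 0.0428
gripper_force: 0.0
clock: 3.35
position: [0.551, -0.2206, 0.252]
ee_rot: [0.001, 0.684, 0.729, 0.0]
contact_force: [-0.1, 0.3, -0.1]
width: 0.0424
gripper_force: 0.0
clock: 3.75
position: [0.5514, -0.2212, 0.212]
ee_rot: [0.001, 0.755, 0.656, 0.001]
contact_force: [0.4, -0.2, 0.0]
width: 0.0428
gripper_force: 0.0
[ 0.5514 -0.2215  0.2121] 82.01130331327961
```

View pics/w1.png

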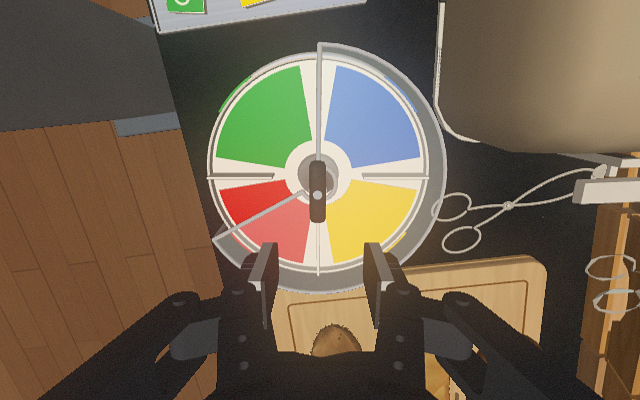

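```bash
python3 - <<'E'
from h import *
p=imaging.camera_params("wrist"); T=pose(); K=np.array(p["camera_matrix"]); C=T@p["T_tool_cam"]
print("bar",ray([(317.5,191),(317.5,160),(317.5,222)],K,C,.1125).round(4))
im=cv2.imread("pics/w1.png")[:,:,::-1].copy(); cs=[]
for c in HUE:
    v,u=np.nonzero(mask(im,c,70)); w=ray(np.c_[u,v],K,C,.0365); w=w[np.hypot(*(w-[.551,-.22]).T)<.108]; cs.append(w.mean(0))
cs=np.array(cs);ctr=cs.mean(0);d=cs-ctr; print(ctr.round(4),np.degrees(np.arctan2(d[:,1],d[:,0])).round(1),list(HUE))
e=ray([(213.5,240),(318.5,44)],K,C,.078); print(e.round(4),[np.degrees(np.arctan2(*(x-ctr)[::-1])).round(1) for x in e])
E
```

```text
bar [[ 0.5499 -0.2177]
 [ 0.5536 -0.1919]
 [ 0.546  -0.2452]]
[ 0.55   -0.2187] [-143.3  -52.8   37.3  126.8] ['red', 'yellow', 'blue', 'green']
[[ 0.4386 -0.2637]
 [ 0.567  -0.1028]] [np.float64(-158.0), np.float64(81.7)]
```

```bash
python3 -m inch '[{"claw":0,"travel":[-0.007,0.015,-0.25],"turn":0},{"claw":0,"travel":[-0.007,0.015,-0.4],"turn":0},{"claw":0,"travel":[-0.007,0.015,-0.525],"turn":0},{"claw":0,"travel":[-0.007,0.015,-0.525],"turn":0}]'
python3 -m inch '[{"claw":-1,"travel":[0,0,0],"turn":0},{"claw":-1,"travel":[0,0,0],"turn":0},{"claw":-1,"travel":[0,0,0],"turn":0},{"claw":-1,"travel":[0,0,0],"turn":0},{"claw":-1,"travel":[0,0,0],"turn":0}]' 60
python3 -m inch '[{"claw":-1,"travel":[0,0,0],"turn":0.03},{"claw":-1,"travel":[0,0,0],"turn":0.06},{"claw":-1,"travel":[0,0,0],"turn":0.083},{"claw":-1,"travel":[0,0,0],"turn":0.083},{"claw":-1,"travel":[0,0,0],"turn":0.083}]'
python3 -c "
from rig import get_state;s=get_state();print(s['moment'],s['contact_force'])"
python3 -m inch '[{"claw":0,"travel":[0,0,0],"turn":0},{"claw":0,"travel":[0,0,0],"turn":0},{"claw":0,"travel":[0,0,0],"turn":0},{"claw":0,"travel":[0,0,0.25],"turn":0},{"claw":0,"travel":[0,0,0.5],"turn":0}]'
python3 - <<'E'
from h import *
im,K,C=shot("wrist","w2"); T=pose(); print(T[:3,3].round(4),np.degrees(np.arctan2(T[1,0],T[0,0])))
cs=[]
for c in HUE:
    v,u=np.nonzero(mask(im,c,70)); w=ray(np.c_[u,v],K,C,.0365); w=w[np.hypot(*(w-[.55,-.2185]).T)<.108]; cs.append(w.mean(0))
cs=np.array(cs);ctr=cs.mean(0);d=cs-ctr; print(ctr.round(4),np.degrees(np.arctan2(d[:,1],d[:,0])).round(1),list(HUE))
E
```

```text
clock: 4.2
position: [0.5473, -0.2175, 0.1031]
ee_rot: [-0.003, 0.755, 0.656, -0.001]
contact_force: [-0.1, -0.1, 0.1]
width: 0.0431
gripper_force: 0.0
clock: 4.7
position: [0.5494, -0.2189, 0.1063]
ee_rot: [0.001, 0.755, 0.655, 0.0]
contact_force: [0.6, -0.3, 0.1]
width: 0.0001
gripper_force: 0.0
clock: 5.2
position: [0.5491, -0.2188, 0.1058]
ee_rot: [0.0, 0.664, 0.748, 0.0]
contact_force: [-0.3, 0.3, 0.7]
width: -0.0002
gripper_force: 0.5
[-0.03008891  0.0212072  -0.0166053 ] [-0.29312645  0.33774482  0.68987246]
clock: 5.7
position: [0.5477, -0.2181, 0.2047]
ee_rot: [-0.003, 0.664, 0.748, -0.001]
contact_force: [0.5, -1.0, 0.6]
width: 0.0428
gripper_force: 0.0
[ 0.5527 -0.2207  0.2154] 96.8306107595492
[ 0.5492 -0.2179] [-143.8  -52.8   36.9  127.2] ['red', 'yellow', 'blue', 'green']
```

View pics/w2.png

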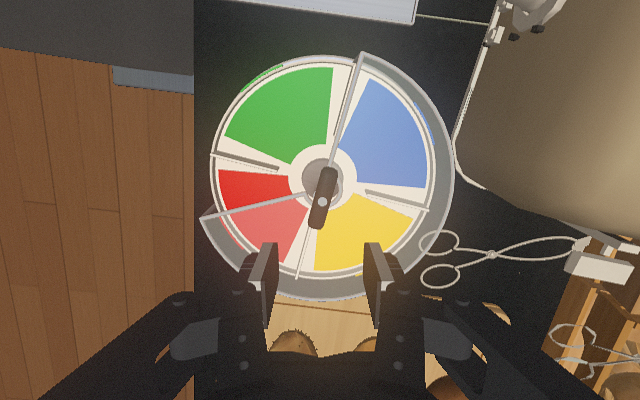

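```bash
python3 -m inch '[{"claw":0,"travel":[0,0,-0.2],"turn":-0.04},{"claw":0,"travel":[0,0,-0.4],"turn":-0.083},{"claw":0,"travel":[0,0,-0.52],"turn":-0.083},{"claw":0,"travel":[0,0,-0.52],"turn":-0.083},{"claw":0,"travel":[0,0,-0.52],"turn":-0.083}]'
python3 - <<'E'
from h import *
a=shot("wrist")[0]; b=shot("scene")[0]; T=pose(); print(T[:3,3].round(4),np.degrees(np.arctan2(T[1,0],T[0,0])))
v=np.hstack([cv2.resize(a[150:350,220:420],(400,400)),cv2.resize(b[190:320,330:460],(400,400),interpolation=2)])
cv2.imwrite("pics/d1.png",v[:,:,::-1])
E
python3 -m inch '[{"claw":-1,"travel":[0,0,0],"turn":0},{"claw":-1,"travel":[0,0,0],"turn":0}]'
python3 -m inch '[{"claw":-1,"travel":[0,0,0],"turn":0},{"claw":-1,"travel":[0,0,0],"turn":0}]'
```

```text
clock: 6.25
position: [0.5492, -0.2189, 0.1016]
ee_rot: [-0.0, 0.755, 0.655, -0.0]
contact_force: [0.4, -0.3, 1.0]
width: 0.0427
gripper_force: 0.0
[ 0.5503 -0.2194  0.1032] 81.90164624253538
clock: 6.55
position: [0.5497, -0.2191, 0.1029]
ee_rot: [0.001, 0.755, 0.655, 0.0]
contact_force: [-3.9, 0.6, 3.7]
width: 0.0145
gripper_force: 5.0
clock: 6.75
position: [0.5492, -0.219, 0.1031]
ee_rot: [0.001, 0.755, 0.655, 0.0]
contact_force: [-1.8, 1.6, 5.4]
width: 0.0105
gripper_force: 58.6
```

View pics/d1.png

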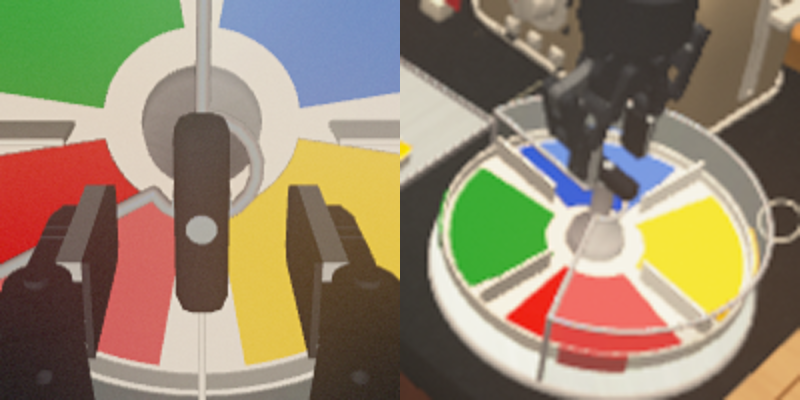

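The pads are on either side of the bar, which runs from (200,110) to (200,310) in the left half, but they only catch its top edge. I'll regrip slightly lower and more gently.

```bash
python3 -m inch '[{"claw":-0.2,"travel":[0,0,0],"turn":0},{"claw":-0.2,"travel":[0,0,0],"turn":0},{"claw":-0.2,"travel":[0,0,-0.02],"turn":0},{"claw":-0.2,"travel":[0,0,-0.02],"turn":0}]' 25
python3 -m inch '[{"claw":-1,"travel":[0,0,0],"turn":0},{"claw":-1,"travel":[0,0,0],"turn":0}]'
python3 -m inch '[{"claw":-1,"travel":[0,0,0],"turn":0},{"claw":-1,"travel":[0,0,0],"turn":0}]'
python3 -m inch '[{"claw":-1,"travel":[0,0,0],"turn":0},{"claw":-1,"travel":[0,0,0],"turn":0}]'
```

```text
clock: 7.15
position: [0.5486, -0.2185, 0.0968]
ee_rot: [-0.001, 0.755, 0.655, -0.0]
contact_force: [-0.5, 1.0, 0.6]
width: 0.0345
gripper_force: 0.0
clock: 7.35
position: [0.5492, -0.2187, 0.0974]
ee_rot: [0.0, 0.755, 0.655, 0.0]
contact_force: [0.1, -0.6, -0.1]
width: 0.0133
gripper_force: 28.7
clock: 7.55
position: [0.5492, -0.2187, 0.0974]
ee_rot: [0.0, 0.755, 0.655, 0.0]
contact_force: [1.6, 0.5, -1.1]
width: 0.013
gripper_force: 28.5
clock: 7.75
position: [0.5492, -0.2187, 0.0974]
ee_rot: [0.0, 0.755, 0.655, 0.0]
contact_force: [1.5, 0.8, -2.4]
width: 0.0128
gripper_force: 28.5
```

```bash
python3 -m inch '[{"claw":-1,"travel":[0,0,0],"turn":0.02},{"claw":-1,"travel":[0,0,0],"turn":0.04},{"claw":-1,"travel":[0,0,0],"turn":0.06},{"claw":-1,"travel":[0,0,0],"turn":0.083},{"claw":-1,"travel":[0,0,0],"turn":0.083}]' 40
python3 -c "
from rig import get_state;s=get_state();print(s['moment'],s['contact_force'])"
python3 -m inch '[{"claw":-0.2,"travel":[0,0,0],"turn":0},{"claw":-0.2,"travel":[0,0,0],"turn":0},{"claw":-0.2,"travel":[0,0,0],"turn":0},{"claw":-0.2,"travel":[0,0,0.25],"turn":0},{"claw":-0.2,"travel":[0,0,0.5],"turn":0}]'
cat >> h.py <<'E'
def bays():
    T0=pose(); im,K,C=shot("wrist"); cs=[]
    for c in HUE:
        v,u=np.nonzero(mask(im,c,70)); w=ray(np.c_[u,v],K,C,.0365); w=w[np.hypot(*(w-[.5495,-.2185]).T)<.108]; cs.append(w.mean(0))
    cs=np.array(cs);ctr=cs.mean(0);d=cs-ctr
    print("tcp",T0[:3,3].round(4),"yaw",np.degrees(np.arctan2(T0[1,0],T0[0,0])).round(1),"ctr",ctr.round(4),dict(zip(HUE,np.degrees(np.arctan2(d[:,1],d[:,0])).round(1).tolist())))
E
python3 -c "
from h import *
bays()"
```

```text
clock: 8.25
position: [0.5487, -0.2187, 0.0974]
ee_rot: [-0.0, 0.664, 0.748, -0.0]
contact_force: [-0.2, 0.2, -1.5]
width: 0.0128
gripper_force: 42.5
[ 0.0021851  -0.03475178 -0.21973286] [-0.16334037  0.16821585 -1.52243816]
clock: 8.75
position: [0.5479, -0.2182, 0.1972]
ee_rot: [-0.002, 0.664, 0.748, -0.0]
contact_force: [0.5, -1.1, 0.7]
width: 0.0342
gripper_force: 0.0
tcp [ 0.5479 -0.2182  0.1972] yaw 96.8 ctr [ 0.5498 -0.2176] {'red': -129.1, 'yellow': -37.3, 'blue': 49.8, 'green': 141.9}
```

```bash
python3 -m inch '[{"claw":0,"travel":[-0.51,0.9,0],"turn":0.2389},{"claw":0,"travel":[-0.51,0.9,0],"turn":0.2389},{"claw":0,"travel":[-0.51,0.9,0],"turn":0.2389},{"claw":0,"travel":[-0.51,0.9,0],"turn":0.2389},{"claw":0,"travel":[-0.51,0.9,0],"turn":0.2389}]'
python3 -m inch '[{"claw":0,"travel":[0,0,-0.4],"turn":0.174},{"claw":0,"travel":[0,0,-0.4],"turn":0.174},{"claw":0,"travel":[0,0,-0.4],"turn":0.174},{"claw":0,"travel":[0,0,-0.4],"turn":0.174},{"claw":0,"travel":[0,0,-0.4],"turn":0.174}]'
cat >> h.py <<'E'
def look():
    T0=pose(); im,K,C=shot("wrist"); T=pose(); yaw=np.degrees(np.arctan2(T[1,0],T[0,0])); print("tcp",T[:3,3].round(4),"yaw",yaw.round(1))
    for t in tubs(im,K,C,.021,(.4,.62,-.08,.11),40):
        d=(t[3]-yaw+90)%180-90; print(t,"move",((np.array(t[1:3])-T[:2,3])/.2).round(3),"turn",round(d/180,3))
E
python3 -c "
from h import *
look()"
```

```text
clock: 9.3
position: [0.4429, -0.0345, 0.1976]
ee_rot: [-0.002, 0.339, 0.941, 0.001]
contact_force: [0.6, -0.8, -0.0]
width: 0.0424
gripper_force: 0.0
clock: 9.8
position: [0.4471, -0.0387, 0.1174]
ee_rot: [0.0, 0.077, 0.997, -0.0]
contact_force: [1.0, 0.3, 0.1]
width: 0.0427
gripper_force: 0.0
tcp [ 0.4472 -0.0388  0.1176] yaw 171.0
('red', 0.4473, 0.0691, -3.5, 34, 26) move [0.    0.539] turn 0.03
('yellow', 0.5153, -0.0365, 6.4, 34, 26) move [0.34  0.011] turn 0.085
('blue', 0.5151, 0.069, 6.0, 34, 26) move [0.339 0.539] turn 0.083
('blue', 0.4446, 0.0198, -2.4, 34, 26) move [-0.013  0.293] turn 0.037
('green', 0.447, -0.0351, -9.5, 34, 25) move [-0.001  0.018] turn -0.003
```

```bash
python3 -m inch '[{"claw":0,"travel":[0,0.018,-0.2],"turn":0},{"claw":0,"travel":[0,0.018,-0.36],"turn":0},{"claw":0,"travel":[0,0.018,-0.45],"turn":0},{"claw":0,"travel":[0,0.018,-0.475],"turn":0},{"claw":0,"travel":[0,0.018,-0.475],"turn":0}]' 30
python3 -m inch '[{"claw":-1,"travel":[0,0,0],"turn":0},{"claw":-1,"travel":[0,0,0],"turn":0},{"claw":-1,"travel":[0,0,0],"turn":0}]'
python3 -m inch '[{"claw":-1,"travel":[0,0,0.1],"turn":0},{"claw":-1,"travel":[0,0,0.3],"turn":0},{"claw":-1,"travel":[0,0,0.5],"turn":0},{"claw":-1,"travel":[0,0,0.5],"turn":0}]'
```

```text
clock: 10.35
position: [0.4471, -0.0352, 0.0224]
ee_rot: [-0.0, 0.078, 0.997, 0.0]
contact_force: [-1.2, 0.5, -0.0]
width: 0.0427
gripper_force: 0.0
clock: 10.65
position: [0.4478, -0.0353, 0.0235]
ee_rot: [0.001, 0.077, 0.997, -0.0]
contact_force: [-0.2, 0.6, 0.1]
width: 0.0007
gripper_force: 0.0
clock: 11.05
position: [0.4513, -0.0361, 0.128]
ee_rot: [0.006, 0.077, 0.997, -0.001]
contact_force: [0.3, -0.1, -0.5]
width: -0.0002
gripper_force: 0.0
```

```bash
python3 - <<'E'
from h import *
look(); a=shot("wrist")[0]; b=shot("scene")[0]
v=np.hstack([cv2.resize(a[100:350,195:445],(400,400)),cv2.resize(b[190:290,250:350],(400,400),interpolation=2)])
cv2.imwrite("pics/d2.png",v[:,:,::-1])
E
```

```text
tcp [ 0.4494 -0.0357  0.1256] yaw 171.1
('red', 0.4473, 0.0691, -3.4, 34, 26) move [-0.011  0.524] turn 0.03
('yellow', 0.5042, -0.0301, 6.6, 14, 11) move [0.274 0.028] turn 0.086
('blue', 0.515, 0.069, 6.3, 34, 26) move [0.328 0.523] turn 0.084
('blue', 0.4446, 0.0198, -2.4, 34, 26) move [-0.024  0.277] turn 0.036
('green', 0.4472, -0.0352, -8.9, 33, 25) move [-0.011  0.002] turn -0.0
```

View pics/d2.png

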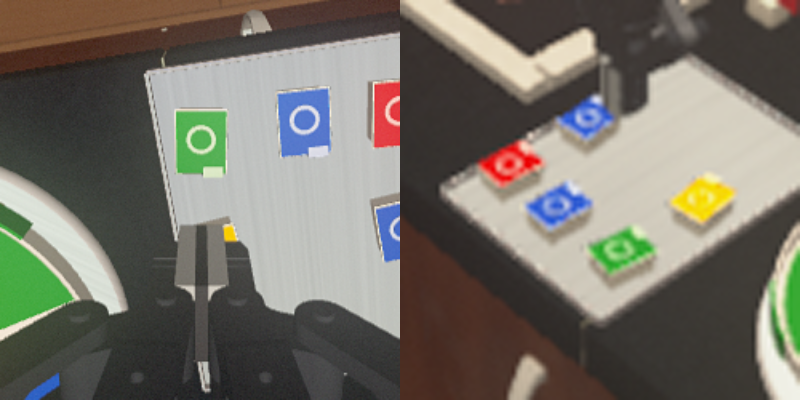

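The tub didn't move and the fingers closed above it. The handle showed the same thing: the real fingertips sit about 26 mm higher than stated, roughly 7 mm behind the TCP. I'll go deeper, watching the contact force.

```bash
python3 -m inch '[{"claw":0,"travel":[0,0,-0.1],"turn":0},{"claw":0,"travel":[0,0,-0.3],"turn":0},{"claw":0,"travel":[0,0,-0.5],"turn":0},{"claw":0,"travel":[0,0,-0.5],"turn":0}]'
python3 -m inch '[{"claw":0,"travel":[0,0,-0.05],"turn":0},{"claw":0,"travel":[0,0,-0.08],"turn":0},{"claw":0,"travel":[0,0,-0.08],"turn":0}]'
python3 -m inch '[{"claw":-1,"travel":[0,0,0],"turn":0},{"claw":-1,"travel":[0,0,0],"turn":0},{"claw":-1,"travel":[0,0,0],"turn":0}]'
```

```text
clock: 11.6
position: [0.4413, -0.0338, 0.0177]
ee_rot: [-0.007, 0.077, 0.997, 0.001]
contact_force: [-0.5, -0.2, 0.1]
width: 0.0428
gripper_force: 0.0
clock: 11.9
position: [0.4474, -0.0352, 0.0068]
ee_rot: [0.0, 0.077, 0.997, -0.0]
contact_force: [0.1, -0.6, 0.5]
width: 0.0425
gripper_force: 0.0
clock: 12.2
position: [0.4479, -0.0353, 0.0075]
ee_rot: [0.001, 0.077, 0.997, -0.0]
contact_force: [-0.7, -0.7, 5.5]
width: 0.0269
gripper_force: 30.1
```

```bash
python3 -m inch '[{"claw":0,"travel":[0,0,0],"turn":0},{"claw":0,"travel":[0,0,0],"turn":0},{"claw":0,"travel":[0,0,-0.025],"turn":0},{"claw":0,"travel":[0,0,-0.025],"turn":0}]'
python3 -m inch '[{"claw":-1,"travel":[0,0,0],"turn":0},{"claw":-1,"travel":[0,0,0],"turn":0},{"claw":-1,"travel":[0,0,0],"turn":0},{"claw":-1,"travel":[0,0,0],"turn":0}]'
python3 -m inch '[{"claw":-1,"travel":[0,0,0.05],"turn":0},{"claw":-1,"travel":[0,0,0.2],"turn":0},{"claw":-1,"travel":[0,0,0.4],"turn":0},{"claw":-1,"travel":[0,0,0.5],"turn":0},{"claw":-1,"travel":[0,0,0.5],"turn":0}]'
```

```text
clock: 12.6
position: [0.4464, -0.035, 0.0008]
ee_rot: [-0.001, 0.077, 0.997, 0.0]
contact_force: [-0.9, 0.2, 0.4]
width: 0.0431
gripper_force: 0.0
clock: 13.0
position: [0.447, -0.0351, 0.0015]
ee_rot: [0.0, 0.077, 0.997, 0.0]
contact_force: [-0.4, -0.9, 0.5]
width: 0.0269
gripper_force: 29.9
clock: 13.5
position: [0.4496, -0.0357, 0.1051]
ee_rot: [0.004, 0.077, 0.997, -0.001]
contact_force: [1.0, 0.6, 0.4]
width: 0.0274
gripper_force: 29.9
```

```bash
python3 -m inch '[{"claw":-1,"travel":[0.2,-0.67,0],"turn":-0.162},{"claw":-1,"travel":[0.2,-0.67,0],"turn":-0.162},{"claw":-1,"travel":[0.2,-0.67,0],"turn":-0.162},{"claw":-1,"travel":[0.2,-0.67,0],"turn":-0.162},{"claw":-1,"travel":[0.2,-0.67,0],"turn":-0.162}]'
python3 -m inch '[{"claw":-1,"travel":[0,0,0],"turn":0},{"claw":-1,"travel":[0,0,-0.2],"turn":0},{"claw":-1,"travel":[0,0,-0.3],"turn":0},{"claw":-1,"travel":[0,0,-0.325],"turn":0},{"claw":-1,"travel":[0,0,-0.325],"turn":0}]'
python3 -m inch '[{"claw":-0.1,"travel":[0,0,0],"turn":0},{"claw":-0.1,"travel":[0,0,0],"turn":0},{"claw":-0.1,"travel":[0,0,0],"turn":0},{"claw":-0.1,"travel":[0,0,0.2],"turn":0},{"claw":-0.1,"travel":[0,0,0.4],"turn":0}]'
python3 -m inch '[{"claw":-0.2,"travel":[0,0,0.3],"turn":0},{"claw":-0.2,"travel":[0,0,0.3],"turn":0},{"claw":-0.2,"travel":[0,0,0.3],"turn":0}]'
python3 - <<'E'
from h import *
bays()
b=shot("scene")[0]; a=shot("wrist")[0]
v=np.hstack([cv2.resize(a[:320,160:480],(400,400)),cv2.resize(b[190:320,330:460],(400,400),interpolation=2)])
cv2.imwrite("pics/d3.png",v[:,:,::-1])
E
```

```text
clock: 14.0
position: [0.4864, -0.1699, 0.1004]
ee_rot: [-0.001, 0.327, 0.945, 0.0]
contact_force: [-0.2, 1.0, -0.8]
width: 0.0269
gripper_force: 29.9
clock: 14.5
position: [0.4863, -0.168, 0.0361]
ee_rot: [-0.001, 0.325, 0.946, 0.0]
contact_force: [0.2, -0.2, -0.3]
width: 0.0271
gripper_force: 29.9
clock: 15.0
position: [0.4863, -0.1688, 0.117]
ee_rot: [-0.001, 0.326, 0.945, 0.0]
contact_force: [0.9, 0.0, 0.1]
width: 0.0383
gripper_force: 0.0
clock: 15.3
position: [0.4885, -0.1699, 0.1793]
ee_rot: [0.003, 0.326, 0.945, -0.0]
contact_force: [-1.4, 1.3, -1.1]
width: 0.0343
gripper_force: 0.0
tcp [ 0.4885 -0.1699  0.1793] yaw 142.0 ctr [ 0.548  -0.2164] {'red': -127.8, 'yellow': -36.8, 'blue': 59.5, 'green': 143.2}
```

View pics/d3.png

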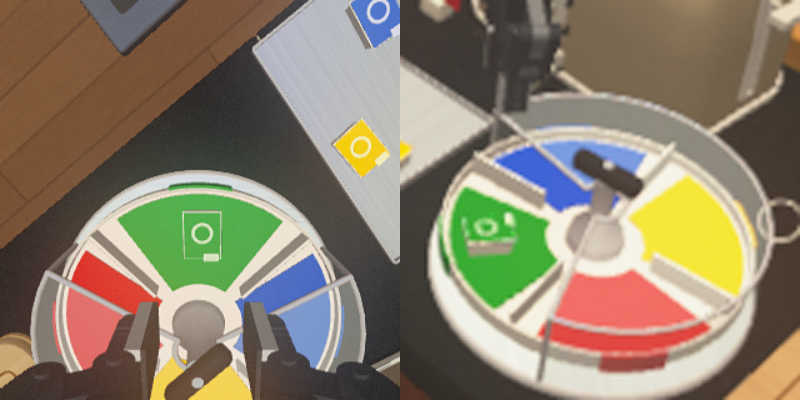

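```bash
python3 -m inch '[{"claw":-0.2,"travel":[0.312,-0.249,0],"turn":-0.2},{"claw":-0.2,"travel":[0.312,-0.249,0],"turn":-0.25},{"claw":-0.2,"travel":[0.312,-0.249,0],"turn":-0.25},{"claw":-0.2,"travel":[0.312,-0.249,0],"turn":-0.25},{"claw":-0.2,"travel":[0.312,-0.249,0],"turn":-0.25}]'
python3 -m inch '[{"claw":-0.2,"travel":[0,0,0],"turn":0},{"claw":-0.2,"travel":[0,0,0],"turn":0}]'
python3 -c "
from h import *
bays()"
```

```text
clock: 15.95
position: [0.5483, -0.2186, 0.1735]
ee_rot: [-0.003, 0.652, 0.758, -0.001]
contact_force: [-0.7, -0.1, 0.9]
width: 0.0347
gripper_force: 0.0
clock: 16.15
position: [0.5487, -0.2186, 0.1748]
ee_rot: [-0.002, 0.648, 0.761, -0.0]
contact_force: [-0.5, -0.1, 0.8]
width: 0.0339
gripper_force: 0.0
tcp [ 0.5487 -0.2186  0.1748] yaw 99.2 ctr [ 0.5495 -0.217 ] {'red': -129.6, 'yellow': -36.9, 'blue': 49.5, 'green': 142.0}
```

```bash
python3 -m inch '[{"claw":-0.2,"travel":[0,0,-0.15],"turn":-0.013},{"claw":-0.2,"travel":[0,0,-0.3],"turn":-0.013},{"claw":-0.2,"travel":[0,0,-0.39],"turn":-0.013},{"claw":-0.2,"travel":[0,0,-0.39],"turn":-0.013}]' 30
python3 -m inch '[{"claw":-1,"travel":[0,0,0],"turn":0},{"claw":-1,"travel":[0,0,0],"turn":0},{"claw":-1,"travel":[0,0,0],"turn":0}]'
python3 -m inch '[{"claw":-1,"travel":[0,0,0],"turn":-0.025},{"claw":-1,"travel":[0,0,0],"turn":-0.05},{"claw":-1,"travel":[0,0,0],"turn":-0.075},{"claw":-1,"travel":[0,0,0],"turn":-0.1},{"claw":-1,"travel":[0,0,0],"turn":-0.125}]' 40
python3 -m inch '[{"claw":-1,"travel":[0,0,0],"turn":-0.025},{"claw":-1,"travel":[0,0,0],"turn":-0.05},{"claw":-1,"travel":[0,0,0],"turn":-0.075},{"claw":-1,"travel":[0,0,0],"turn":-0.1},{"claw":-1,"travel":[0,0,0],"turn":-0.125}]'
python3 -m inch '[{"claw":-1,"travel":[0,0,0],"turn":-0.025},{"claw":-1,"travel":[0,0,0],"turn":-0.05},{"claw":-1,"travel":[0,0,0],"turn":-0.075},{"claw":-1,"travel":[0,0,0],"turn":-0.1},{"claw":-1,"travel":[0,0,0],"turn":-0.125}]'
python3 -m inch '[{"claw":-1,"travel":[0,0,0],"turn":-0.025},{"claw":-1,"travel":[0,0,0],"turn":-0.05},{"claw":-1,"travel":[0,0,0],"turn":-0.075},{"claw":-1,"travel":[0,0,0],"turn":-0.1},{"claw":-1,"travel":[0,0,0],"turn":-0.125}]'
python3 -c "
from rig import get_state;s=get_state();print(s['moment'],s['contact_force'])"
```

```text
clock: 16.6
position: [0.5471, -0.2177, 0.0954]
ee_rot: [-0.003, 0.664, 0.748, -0.001]
contact_force: [0.5, 0.5, -0.9]
width: 0.0339
gripper_force: 0.0
clock: 16.9
position: [0.5489, -0.2193, 0.0993]
ee_rot: [0.0, 0.665, 0.747, -0.001]
contact_force: [-4.1, -2.0, -0.7]
width: 0.013
gripper_force: 31.1
clock: 17.4
position: [0.5493, -0.2193, 0.0994]
ee_rot: [0.001, 0.798, 0.602, -0.0]
contact_force: [-1.6, -0.4, -2.0]
width: 0.0125
gripper_force: 41.1
clock: 17.9
position: [0.5498, -0.2196, 0.0994]
ee_rot: [0.001, 0.9, 0.435, 0.0]
contact_force: [-1.7, -1.5, -1.5]
width: 0.0124
gripper_force: 41.1
clock: 18.4
position: [0.5501, -0.22, 0.0994]
ee_rot: [0.002, 0.968, 0.252, 0.001]
contact_force: [-1.1, -1.9, -3.3]
width: 0.0123
gripper_force: 40.6
clock: 18.9
position: [0.5503, -0.2205, 0.0993]
ee_rot: [0.002, 0.998, 0.057, 0.001]
contact_force: [-0.4, -3.5, -3.9]
width: 0.0131
gripper_force: 25.8
[-0.5497612   0.12369494 -0.03010562] [-0.41117948 -3.51757766 -3.89631475]
```

```bash
python3 -m inch '[{"claw":-1,"travel":[0,0,0],"turn":0},{"claw":-0.2,"travel":[0,0,0],"turn":0},{"claw":-0.2,"travel":[0,0,0],"turn":0},{"claw":-0.2,"travel":[0,0,0.2],"turn":0},{"claw":-0.2,"travel":[0,0,0.4],"turn":0}]'
python3 -m inch '[{"claw":-0.2,"travel":[0,0,0.1],"turn":0},{"claw":-0.2,"travel":[0,0,0.1],"turn":0}]'
python3 - <<'E'
from h import *
bays()
b=shot("scene")[0]; a=shot("wrist")[0]
v=np.hstack([cv2.resize(a[:320,160:480],(400,400)),cv2.resize(b[190:320,330:460],(400,400),interpolation=2)])
cv2.imwrite("pics/d4.png",v[:,:,::-1])
E
```

```text
clock: 19.4
position: [0.5489, -0.2179, 0.1786]
ee_rot: [-0.001, 0.998, 0.059, -0.001]
contact_force: [0.6, -0.8, 0.7]
width: 0.0342
gripper_force: 0.0
clock: 19.6
position: [0.5519, -0.2195, 0.2029]
ee_rot: [0.002, 0.998, 0.059, 0.004]
contact_force: [0.6, 0.2, -0.4]
width: 0.0344
gripper_force: 0.0
tcp [ 0.5519 -0.2195  0.2029] yaw 6.7 ctr [ 0.552  -0.2199] {'red': 140.7, 'yellow': -126.1, 'blue': -38.9, 'green': 51.9}
```

View pics/d4.png

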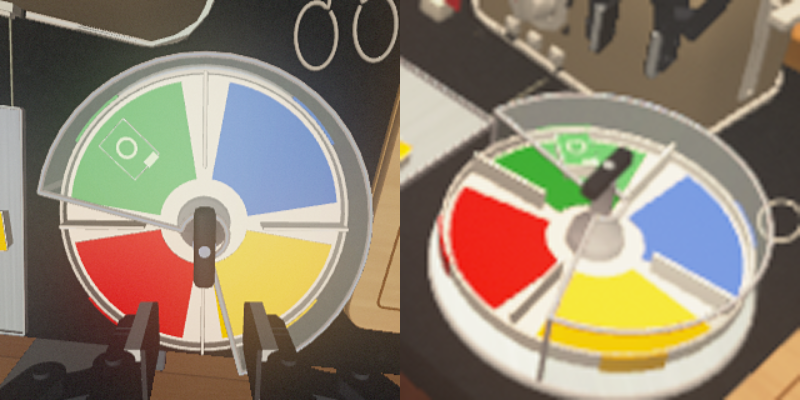

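```bash
python3 -c "
from rig import get_state;print(get_state()['qpos'])"
python3 -m inch '[{"claw":0,"travel":[-0.25,0.72,0],"turn":-0.057},{"claw":0,"travel":[-0.25,0.72,0],"turn":-0.057},{"claw":0,"travel":[-0.25,0.72,0],"turn":-0.057},{"claw":0,"travel":[-0.25,0.72,0],"turn":-0.057}]'
python3 -m inch '[{"claw":0,"travel":[-0.26,0.72,0],"turn":0},{"claw":0,"travel":[-0.26,0.72,0],"turn":0},{"claw":0,"travel":[-0.26,0.72,-0.3],"turn":0},{"claw":0,"travel":[-0.26,0.72,-0.4],"turn":0},{"claw":0,"travel":[-0.26,0.72,-0.4],"turn":0}]'
python3 -m inch '[{"claw":0,"travel":[0,0,0],"turn":0}]'
python3 -c "
from h import *
look()"
```

```text
[-4.96423020e-01  3.15897578e-01  1.51425830e+00  4.47176981e-04
  1.31302080e+00  9.57381211e-01]
clock: 20.15
position: [0.4952, -0.0694, 0.1967]
ee_rot: [-0.002, 1.0, -0.029, -0.003]
contact_force: [-0.2, -1.3, -0.2]
width: 0.043
gripper_force: 0.0
clock: 20.65
position: [0.4404, 0.0708, 0.113]
ee_rot: [-0.0, 1.0, -0.03, -0.008]
contact_force: [-1.1, 0.2, 0.1]
width: 0.0425
gripper_force: 0.0
clock: 20.75
position: [0.447, 0.0688, 0.1176]
ee_rot: [0.0, 1.0, -0.031, -0.001]
contact_force: [0.7, 0.2, 0.6]
width: 0.0427
gripper_force: 0.0
tcp [0.4487 0.0684 0.1189] yaw -3.6
('red', 0.4474, 0.069, -3.5, 33, 26) move [-0.007  0.003] turn 0.0
('yellow', 0.5154, -0.0364, 6.8, 34, 26) move [ 0.333 -0.524] turn 0.058
('blue', 0.4446, 0.0197, -2.5, 34, 26) move [-0.021 -0.243] turn 0.006
('blue', 0.5151, 0.0691, 6.0, 34, 26) move [0.332 0.004] turn 0.053
```

```bash
python3 -m inch '[{"claw":-0.1,"travel":[0,0.009,-0.15],"turn":0},{"claw":-0.1,"travel":[0,0.009,-0.3],"turn":0},{"claw":-0.1,"travel":[0,0.009,-0.45],"turn":0},{"claw":-0.1,"travel":[0,0.009,-0.55],"turn":0},{"claw":-0.1,"travel":[0,0.009,-0.58],"turn":0}]' 30
python3 -m inch '[{"claw":-0.1,"travel":[0,0,0],"turn":0},{"claw":-1,"travel":[0,0,0],"turn":0},{"claw":-1,"travel":[0,0,0],"turn":0},{"claw":-1,"travel":[0,0,0],"turn":0},{"claw":-1,"travel":[0,0,0],"turn":0}]'
python3 -m inch '[{"claw":-1,"travel":[0,0,0.05],"turn":0},{"claw":-1,"travel":[0,0,0.2],"turn":0},{"claw":-1,"travel":[0,0,0.4],"turn":0},{"claw":-1,"travel":[0,0,0.5],"turn":0},{"claw":-1,"travel":[0,0,0.5],"turn":0}]'
```

```text
clock: 21.3
position: [0.4488, 0.0696, 0.0021]
ee_rot: [0.0, 0.999, -0.032, 0.0]
contact_force: [-0.4, -0.1, 0.7]
width: 0.0385
gripper_force: 0.0
clock: 21.8
position: [0.4491, 0.0706, 0.0039]
ee_rot: [0.0, 1.0, -0.031, 0.002]
contact_force: [-0.2, -1.4, 7.7]
width: 0.027
gripper_force: 31.0
clock: 22.3
position: [0.4497, 0.0711, 0.106]
ee_rot: [-0.0, 1.0, -0.031, 0.004]
contact_force: [-0.3, 0.4, 0.3]
width: 0.0273
gripper_force: 30.2
```

```bash
python3 -m inch '[{"claw":-1,"travel":[0.095,-0.6,0],"turn":-0.1},{"claw":-1,"travel":[0.095,-0.6,0],"turn":-0.1},{"claw":-1,"travel":[0.095,-0.6,0],"turn":-0.1},{"claw":-1,"travel":[0.095,-0.6,0],"turn":-0.1}]'
python3 -m inch '[{"claw":-1,"travel":[0.095,-0.6,0],"turn":-0.092},{"claw":-1,"travel":[0.095,-0.6,0],"turn":-0.092},{"claw":-1,"travel":[0.095,-0.6,0],"turn":-0.092},{"claw":-1,"travel":[0.095,-0.6,0],"turn":-0.092},{"claw":-1,"travel":[0.095,-0.6,0],"turn":-0.092}]'
python3 -m inch '[{"claw":-1,"travel":[0,0,0],"turn":0},{"claw":-1,"travel":[0,0,-0.15],"turn":0},{"claw":-1,"travel":[0,0,-0.28],"turn":0},{"claw":-1,"travel":[0,0,-0.32],"turn":0},{"claw":-1,"travel":[0,0,-0.32],"turn":0}]'
python3 -m inch '[{"claw":-0.1,"travel":[0,0,0],"turn":0},{"claw":-0.1,"travel":[0,0,0],"turn":0},{"claw":-0.1,"travel":[0,0,0],"turn":0},{"claw":-0.1,"travel":[0,0,0.2],"turn":0},{"claw":-0.1,"travel":[0,0,0.4],"turn":0}]'
python3 -m inch '[{"claw":-0.2,"travel":[0.312,-0.249,0.3],"turn":0.2},{"claw":-0.2,"travel":[0.312,-0.249,0.3],"turn":0.2},{"claw":-0.2,"travel":[0.312,-0.249,0.3],"turn":0.25},{"claw":-0.2,"travel":[0.312,-0.249,0.3],"turn":0.25},{"claw":-0.2,"travel":[0.312,-0.249,0.3],"turn":0.25}]'
python3 -m inch '[{"claw":-0.2,"travel":[0,0,0],"turn":0},{"claw":-0.2,"travel":[0,0,0],"turn":0}]'
python3 - <<'E'
from h import *
bays()
b=shot("scene")[0]; a=shot("wrist")[0]
v=np.hstack([cv2.resize(a[:320,160:480],(400,400)),cv2.resize(b[190:320,330:460],(400,400),interpolation=2)])
cv2.imwrite("pics/d5.png",v[:,:,::-1])
E
```

```text
clock: 22.7
position: [0.4664, -0.0514, 0.1018]
ee_rot: [0.0, 0.982, -0.189, -0.0]
contact_force: [0.6, 1.0, 0.2]
width: 0.0265
gripper_force: 30.2
clock: 23.2
position: [0.4843, -0.1676, 0.1016]
ee_rot: [-0.001, 0.945, -0.327, -0.002]
contact_force: [-0.5, -0.0, -0.3]
width: 0.027
gripper_force: 30.2
clock: 23.7
position: [0.4845, -0.1673, 0.038]
ee_rot: [-0.0, 0.945, -0.326, -0.001]
contact_force: [0.1, 0.1, 0.3]
width: 0.0271
gripper_force: 30.7
clock: 24.2
position: [0.4846, -0.1687, 0.1188]
ee_rot: [-0.0, 0.945, -0.327, -0.001]
contact_force: [0.8, 1.1, 0.8]
width: 0.0382
gripper_force: 0.0
clock: 24.7
position: [0.5481, -0.2192, 0.1791]
ee_rot: [0.0, 0.999, 0.045, 0.0]
contact_force: [0.1, 0.6, -0.5]
width: 0.0341
gripper_force: 0.0
clock: 24.9
position: [0.5478, -0.2189, 0.1787]
ee_rot: [0.0, 0.999, 0.04, 0.0]
contact_force: [0.1, 0.8, 0.9]
width: 0.0343
gripper_force: 0.0
tcp [ 0.5478 -0.2189  0.1787] yaw 4.6 ctr [ 0.5527 -0.2202] {'red': 140.7, 'yellow': -125.1, 'blue': -39.1, 'green': 52.2}
```

View pics/d5.png

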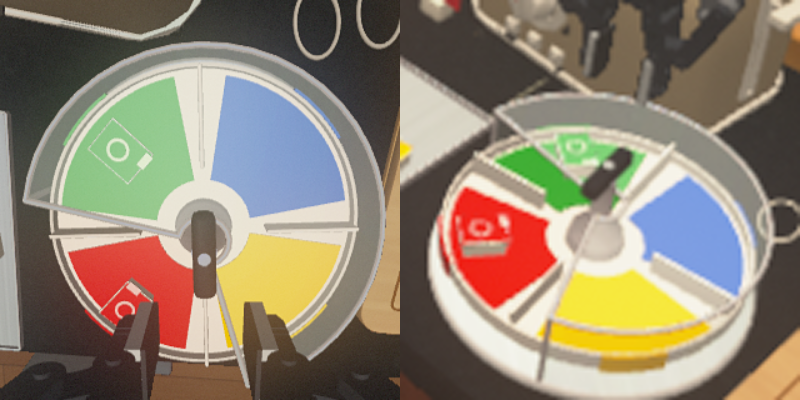

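```bash
python3 -m inch '[{"claw":-0.2,"travel":[0.008,0,-0.15],"turn":0.012},{"claw":-0.2,"travel":[0.008,0,-0.3],"turn":0.012},{"claw":-0.2,"travel":[0.008,0,-0.4],"turn":0.012},{"claw":-0.2,"travel":[0.008,0,-0.4],"turn":0.012},{"claw":-0.2,"travel":[0.008,0,-0.4],"turn":0.012}]' 30
python3 -m inch '[{"claw":-1,"travel":[0,0,0],"turn":0},{"claw":-1,"travel":[0,0,0],"turn":0},{"claw":-1,"travel":[0,0,0],"turn":0}]'
python3 -m inch '[{"claw":-1,"travel":[0,0,0],"turn":-0.025},{"claw":-1,"travel":[0,0,0],"turn":-0.05},{"claw":-1,"travel":[0,0,0],"turn":-0.075},{"claw":-1,"travel":[0,0,0],"turn":-0.1},{"claw":-1,"travel":[0,0,0],"turn":-0.125}]' 40
python3 -m inch '[{"claw":-1,"travel":[0,0,0],"turn":-0.025},{"claw":-1,"travel":[0,0,0],"turn":-0.05},{"claw":-1,"travel":[0,0,0],"turn":-0.075},{"claw":-1,"travel":[0,0,0],"turn":-0.1},{"claw":-1,"travel":[0,0,0],"turn":-0.125}]'
python3 -m inch '[{"claw":-1,"travel":[0,0,0],"turn":-0.025},{"claw":-1,"travel":[0,0,0],"turn":-0.05},{"claw":-1,"travel":[0,0,0],"turn":-0.075},{"claw":-1,"travel":[0,0,0],"turn":-0.1},{"claw":-1,"travel":[0,0,0],"turn":-0.125}]'
python3 -m inch '[{"claw":-1,"travel":[0,0,0],"turn":-0.025},{"claw":-1,"travel":[0,0,0],"turn":-0.05},{"claw":-1,"travel":[0,0,0],"turn":-0.075},{"claw":-1,"travel":[0,0,0],"turn":-0.1},{"claw":-1,"travel":[0,0,0],"turn":-0.125}]'
python3 -m inch '[{"claw":-1,"travel":[0,0,0],"turn":0},{"claw":-0.2,"travel":[0,0,0],"turn":0},{"claw":-0.2,"travel":[0,0,0],"turn":0},{"claw":-0.2,"travel":[0,0,0.2],"turn":0},{"claw":-0.2,"travel":[0,0,0.4],"turn":0}]'
python3 -m inch '[{"claw":-0.2,"travel":[0,0,0.1],"turn":0},{"claw":-0.2,"travel":[0,0,0.1],"turn":0}]'
python3 -c "
from h import *
bays()"
```

```text
clock: 25.55
position: [0.5497, -0.219, 0.0988]
ee_rot: [0.0, 0.998, 0.061, -0.0]
contact_force: [0.7, -0.1, 0.3]
width: 0.034
gripper_force: 0.0
clock: 25.85
position: [0.5507, -0.2204, 0.1003]
ee_rot: [0.002, 0.998, 0.061, 0.002]
contact_force: [0.1, -3.7, 3.2]
width: 0.0126
gripper_force: 31.9
clock: 26.35
position: [0.5506, -0.221, 0.1003]
ee_rot: [0.002, 0.991, -0.136, 0.002]
contact_force: [-0.6, -5.7, 2.6]
width: 0.0124
gripper_force: 40.1
clock: 26.85
position: [0.5504, -0.2216, 0.1003]
ee_rot: [0.002, 0.945, -0.326, 0.002]
contact_force: [-1.3, -7.0, 5.3]
width: 0.0126
gripper_force: 40.2
clock: 27.35
position: [0.5499, -0.222, 0.1003]
ee_rot: [0.002, 0.864, -0.504, 0.002]
contact_force: [-0.8, -6.9, 4.0]
width: 0.0123
gripper_force: 42.0
clock: 27.85
position: [0.5492, -0.2223, 0.1003]
ee_rot: [0.002, 0.748, -0.663, 0.002]
contact_force: [-3.9, -7.5, 4.5]
width: 0.0122
gripper_force: 40.3
clock: 28.35
position: [0.5485, -0.2176, 0.178]
ee_rot: [-0.0, 0.749, -0.663, -0.002]
contact_force: [0.5, -1.2, -0.2]
width: 0.0339
gripper_force: 0.0
clock: 28.55
position: [0.5515, -0.2192, 0.2022]
ee_rot: [-0.001, 0.749, -0.663, 0.003]
contact_force: [0.1, -0.4, -0.2]
width: 0.0338
gripper_force: 0.0
tcp [ 0.5515 -0.2192  0.2022] yaw -83.0 ctr [ 0.5499 -0.2225] {'red': 49.3, 'yellow': 142.9, 'blue': -129.2, 'green': -38.4}
```

```bash
python3 -m inch '[{"claw":0,"travel":[-0.17,0.91,0],"turn":0.2389},{"claw":0,"travel":[-0.17,0.91,0],"turn":0.2389},{"claw":0,"travel":[-0.17,0.91,0],"turn":0.2389},{"claw":0,"travel":[-0.17,0.91,0],"turn":0.2389},{"claw":0,"travel":[-0.17,0.91,0],"turn":0.2389}]'
python3 -m inch '[{"claw":0,"travel":[0,0,0],"turn":0.2389},{"claw":0,"travel":[0,0,0],"turn":0.2389},{"claw":0,"travel":[0,0,0],"turn":0.2389},{"claw":0,"travel":[0,0,-0.2],"turn":0.2389},{"claw":0,"travel":[0,0,-0.4],"turn":0.2389}]'
python3 -m inch '[{"claw":0,"travel":[0,0,0],"turn":0.02},{"claw":0,"travel":[0,0,0],"turn":0.02},{"claw":0,"travel":[0,0,0],"turn":0.02}]'
python3 -c "
from h import *
look()"
```

```text
clock: 29.1
position: [0.5123, -0.0319, 0.1966]
ee_rot: [-0.001, 0.941, -0.337, -0.003]
contact_force: [-0.4, 0.0, 0.2]
width: 0.0428
gripper_force: 0.0
clock: 29.6
position: [0.5151, -0.0365, 0.117]
ee_rot: [-0.0, 1.0, 0.029, 0.0]
contact_force: [0.9, -0.5, -0.2]
width: 0.0426
gripper_force: 0.0
clock: 29.9
position: [0.5151, -0.0366, 0.1178]
ee_rot: [-0.0, 0.998, 0.056, -0.001]
contact_force: [-0.6, -0.1, -0.0]
width: 0.0423
gripper_force: 0.0
tcp [ 0.5156 -0.0368  0.1184] yaw 6.5
('yellow', 0.5157, -0.0362, 7.3, 35, 26) move [0.001 0.003] turn 0.005
('blue', 0.4446, 0.0225, -2.4, 34, 21) move [-0.355  0.297] turn -0.049
('blue', 0.5152, 0.0691, 6.4, 33, 26) move [-0.002  0.53 ] turn -0.0
```

```bash
python3 -m inch '[{"claw":0,"travel":[0,0.003,-0.15],"turn":0},{"claw":0,"travel":[0,0.003,-0.3],"turn":0},{"claw":0,"travel":[0,0.003,-0.45],"turn":0},{"claw":0,"travel":[0,0.003,-0.55],"turn":0},{"claw":0,"travel":[0,0.003,-0.58],"turn":0}]' 30
python3 -m inch '[{"claw":0,"travel":[0,0,0],"turn":0},{"claw":-1,"travel":[0,0,0],"turn":0},{"claw":-1,"travel":[0,0,0],"turn":0},{"claw":-1,"travel":[0,0,0],"turn":0},{"claw":-1,"travel":[0,0,0],"turn":0}]'
python3 -m inch '[{"claw":-1,"travel":[0,0,0.05],"turn":0},{"claw":-1,"travel":[0,0,0.2],"turn":0},{"claw":-1,"travel":[0,0,0.4],"turn":0},{"claw":-1,"travel":[0,0,0.5],"turn":0},{"claw":-1,"travel":[0,0,0.5],"turn":0}]'
```

```text
clock: 30.45
position: [0.5144, -0.0361, 0.0012]
ee_rot: [-0.0, 0.998, 0.056, -0.001]
contact_force: [0.6, -0.1, 0.4]
width: 0.043
gripper_force: 0.0
clock: 30.95
position: [0.5166, -0.0365, 0.0038]
ee_rot: [0.0, 0.998, 0.057, 0.001]
contact_force: [-0.3, 0.5, 6.3]
width: 0.0271
gripper_force: 30.4
clock: 31.45
position: [0.5178, -0.0368, 0.1062]
ee_rot: [0.001, 0.998, 0.057, 0.004]
contact_force: [0.4, 0.7, -0.7]
width: 0.0272
gripper_force: 29.7
```

```bash
python3 -m inch '[{"claw":-1,"travel":[-0.143,-0.667,0],"turn":-0.2},{"claw":-1,"travel":[-0.143,-0.667,0],"turn":-0.2},{"claw":-1,"travel":[-0.143,-0.667,0],"turn":-0.2},{"claw":-1,"travel":[-0.143,-0.667,0],"turn":-0.2},{"claw":-1,"travel":[-0.143,-0.667,0],"turn":-0.2}]'
python3 -m inch '[{"claw":-1,"travel":[0,0,0],"turn":-0.048},{"claw":-1,"travel":[0,0,-0.1],"turn":-0.048},{"claw":-1,"travel":[0,0,-0.25],"turn":-0.048},{"claw":-1,"travel":[0,0,-0.32],"turn":-0.048},{"claw":-1,"travel":[0,0,-0.32],"turn":-0.048}]'
python3 -m inch '[{"claw":-0.1,"travel":[0,0,0],"turn":0},{"claw":-0.1,"travel":[0,0,0],"turn":0},{"claw":-0.1,"travel":[0,0,0],"turn":0},{"claw":-0.1,"travel":[0,0,0.2],"turn":0},{"claw":-0.1,"travel":[0,0,0.4],"turn":0}]'
python3 -m inch '[{"claw":-0.2,"travel":[0.312,-0.249,0.3],"turn":0.2389},{"claw":-0.2,"travel":[0.312,-0.249,0.3],"turn":0.2389},{"claw":-0.2,"travel":[0.312,-0.249,0.3],"turn":0.2389},{"claw":-0.2,"travel":[0.312,-0.249,0.3],"turn":0.2389},{"claw":-0.2,"travel":[0.312,-0.249,0.3],"turn":0.2389}]'
python3 -m inch '[{"claw":-0.2,"travel":[0,0,0],"turn":0.2389},{"claw":-0.2,"travel":[0,0,0],"turn":0.2389},{"claw":-0.2,"travel":[0,0,0],"turn":0.2389},{"claw":-0.2,"travel":[0,0,0],"turn":0.2389},{"claw":-0.2,"travel":[0,0,0],"turn":0.2389}]'
python3 -m inch '[{"claw":-0.2,"travel":[0,0,0],"turn":0.2389},{"claw":-0.2,"travel":[0,0,0],"turn":0.2389},{"claw":-0.2,"travel":[0,0,0],"turn":0.2389},{"claw":-0.2,"travel":[0,0,0],"turn":0.2389},{"claw":-0.2,"travel":[0,0,0],"turn":0.2389}]'
python3 -c "
from h import *
bays()
a=shot('wrist','w5')[0]; b=shot('scene','s5')[0]"
```

```text
clock: 31.95
position: [0.4857, -0.1704, 0.1015]
ee_rot: [-0.0, 0.967, -0.256, -0.001]
contact_force: [0.4, 0.8, 0.2]
width: 0.0272
gripper_force: 29.8
clock: 32.45
position: [0.4855, -0.168, 0.0366]
ee_rot: [-0.0, 0.946, -0.325, -0.002]
contact_force: [0.5, -0.3, -0.5]
width: 0.0272
gripper_force: 31.6
clock: 32.95
position: [0.4859, -0.1692, 0.1187]
ee_rot: [-0.0, 0.945, -0.326, -0.002]
contact_force: [0.5, -0.7, 0.2]
width: 0.0382
gripper_force: 0.0
clock: 33.45
position: [0.5495, -0.2197, 0.179]
ee_rot: [0.0, 0.999, 0.046, 0.0]
contact_force: [-0.2, 0.5, 0.4]
width: 0.0343
gripper_force: 0.0
clock: 33.95
position: [0.5492, -0.2194, 0.1788]
ee_rot: [0.0, 0.913, 0.408, 0.0]
contact_force: [-0.2, -0.0, 0.2]
width: 0.034
gripper_force: 0.0
clock: 34.45
position: [0.5492, -0.2194, 0.1788]
ee_rot: [0.0, 0.7, 0.714, 0.0]
contact_force: [-0.5, -0.7, 0.6]
width: 0.0338
gripper_force: 0.0
tcp [ 0.5492 -0.2194  0.1788] yaw 91.2 ctr [ 0.55   -0.2165] {'red': 49.6, 'yellow': 142.2, 'blue': -129.5, 'green': -36.0}
```

```bash
python3 -m inch '[{"claw":-0.2,"travel":[0,-0.003,-0.15],"turn":0.032},{"claw":-0.2,"travel":[0,-0.003,-0.3],"turn":0.032},{"claw":-0.2,"travel":[0,-0.003,-0.4],"turn":0.032},{"claw":-0.2,"travel":[0,-0.003,-0.4],"turn":0.032},{"claw":-0.2,"travel":[0,-0.003,-0.4],"turn":0.032}]' 30
python3 -m inch '[{"claw":-1,"travel":[0,0,0],"turn":0},{"claw":-1,"travel":[0,0,0],"turn":0},{"claw":-1,"travel":[0,0,0],"turn":0}]'
python3 -m inch '[{"claw":-1,"travel":[0,0,0],"turn":-0.025},{"claw":-1,"travel":[0,0,0],"turn":-0.05},{"claw":-1,"travel":[0,0,0],"turn":-0.075},{"claw":-1,"travel":[0,0,0],"turn":-0.1},{"claw":-1,"travel":[0,0,0],"turn":-0.125}]' 40
python3 -m inch '[{"claw":-1,"travel":[0,0,0],"turn":-0.025},{"claw":-1,"travel":[0,0,0],"turn":-0.05},{"claw":-1,"travel":[0,0,0],"turn":-0.075},{"claw":-1,"travel":[0,0,0],"turn":-0.1},{"claw":-1,"travel":[0,0,0],"turn":-0.125}]'
python3 -m inch '[{"claw":-1,"travel":[0,0,0],"turn":-0.025},{"claw":-1,"travel":[0,0,0],"turn":-0.05},{"claw":-1,"travel":[0,0,0],"turn":-0.075},{"claw":-1,"travel":[0,0,0],"turn":-0.1},{"claw":-1,"travel":[0,0,0],"turn":-0.125}]'
python3 -m inch '[{"claw":-1,"travel":[0,0,0],"turn":-0.025},{"claw":-1,"travel":[0,0,0],"turn":-0.05},{"claw":-1,"travel":[0,0,0],"turn":-0.075},{"claw":-1,"travel":[0,0,0],"turn":-0.1},{"claw":-1,"travel":[0,0,0],"turn":-0.125}]'
python3 -m inch '[{"claw":-1,"travel":[0,0,0],"turn":0},{"claw":-0.2,"travel":[0,0,0],"turn":0},{"claw":-0.2,"travel":[0,0,0],"turn":0},{"claw":-0.2,"travel":[0,0,0.2],"turn":0},{"claw":-0.2,"travel":[0,0,0.4],"turn":0}]'
python3 -m inch '[{"claw":-0.2,"travel":[0,0,0.1],"turn":0},{"claw":-0.2,"travel":[0,0,0.1],"turn":0}]'
python3 -c "
from h import *
bays()"
```

```text
clock: 35.1
position: [0.5495, -0.2203, 0.0988]
ee_rot: [0.0, 0.666, 0.746, 0.0]
contact_force: [-0.6, -0.2, 0.7]
width: 0.0341
gripper_force: 0.0
clock: 35.4
position: [0.549, -0.2209, 0.1002]
ee_rot: [0.001, 0.666, 0.746, -0.001]
contact_force: [-3.5, -1.2, 5.9]
width: 0.0127
gripper_force: 30.9
clock: 35.9
position: [0.5489, -0.2209, 0.1003]
ee_rot: [0.001, 0.799, 0.601, -0.0]
contact_force: [-3.8, -1.9, 6.8]
width: 0.0123
gripper_force: 41.1
clock: 36.4
position: [0.5489, -0.2208, 0.1003]
ee_rot: [0.001, 0.901, 0.434, -0.0]
contact_force: [-5.3, -1.0, 6.9]
width: 0.0123
gripper_force: 41.2
clock: 36.9
position: [0.5488, -0.2208, 0.1003]
ee_rot: [0.001, 0.968, 0.251, -0.0]
contact_force: [-4.3, -0.1, 7.3]
width: 0.0124
gripper_force: 41.8
clock: 37.4
position: [0.5488, -0.2206, 0.1003]
ee_rot: [0.001, 0.998, 0.056, -0.0]
contact_force: [-4.0, 0.2, 7.5]
width: 0.0122
gripper_force: 41.1
clock: 37.9
position: [0.5489, -0.2196, 0.1782]
ee_rot: [-0.001, 0.998, 0.057, -0.001]
contact_force: [0.1, -1.0, -0.1]
width: 0.0343
gripper_force: 0.0
clock: 38.1
position: [0.5518, -0.2211, 0.2024]
ee_rot: [0.002, 0.998, 0.057, 0.004]
contact_force: [0.2, -0.1, 0.0]
width: 0.0341
gripper_force: 0.0
tcp [ 0.5518 -0.2211  0.2024] yaw 6.6 ctr [ 0.5525 -0.2198] {'red': -39.1, 'yellow': 51.7, 'blue': 139.9, 'green': -126.1}
```

```bash
python3 -m inch '[{"claw":0,"travel":[-0.26,0.6,0],"turn":-0.05},{"claw":0,"travel":[-0.26,0.6,0],"turn":-0.05},{"claw":0,"travel":[-0.26,0.6,0],"turn":-0.05},{"claw":0,"travel":[-0.26,0.6,0],"turn":-0.05}]'
python3 -m inch '[{"claw":0,"travel":[-0.265,0.6,0],"turn":0},{"claw":0,"travel":[-0.265,0.6,0],"turn":0},{"claw":0,"travel":[-0.265,0.6,-0.3],"turn":0},{"claw":0,"travel":[-0.265,0.6,-0.4],"turn":0},{"claw":0,"travel":[-0.265,0.6,-0.4],"turn":0}]'
python3 -m inch '[{"claw":0,"travel":[0,0,0],"turn":0},{"claw":0,"travel":[0,0,0],"turn":0}]'
python3 -c "
from h import *
look()"
```

```text
clock: 38.55
position: [0.4938, -0.096, 0.1967]
ee_rot: [-0.002, 1.0, -0.02, -0.002]
contact_force: [-0.3, -0.2, 0.3]
width: 0.0426
gripper_force: 0.0
clock: 39.05
position: [0.4391, 0.0211, 0.1138]
ee_rot: [-0.0, 1.0, -0.02, -0.006]
contact_force: [-0.8, -0.6, -0.2]
width: 0.0422
gripper_force: 0.0
clock: 39.25
position: [0.4464, 0.0189, 0.1197]
ee_rot: [0.0, 1.0, -0.022, 0.002]
contact_force: [0.0, -0.0, 0.5]
width: 0.0425
gripper_force: 0.0
tcp [0.4465 0.0189 0.12  ] yaw -2.5
('blue', 0.4446, 0.0199, -2.5, 32, 26) move [-0.009  0.005] turn 0.0
('blue', 0.5151, 0.069, 6.1, 34, 26) move [0.343 0.251] turn 0.048
```

```bash
python3 -m inch '[{"claw":0,"travel":[-0.005,0.003,-0.15],"turn":0},{"claw":0,"travel":[-0.005,0.003,-0.3],"turn":0},{"claw":0,"travel":[-0.005,0.003,-0.45],"turn":0},{"claw":0,"travel":[-0.005,0.003,-0.55],"turn":0},{"claw":0,"travel":[-0.005,0.003,-0.585],"turn":0}]' 30
python3 -m inch '[{"claw":0,"travel":[0,0,0],"turn":0},{"claw":-1,"travel":[0,0,0],"turn":0},{"claw":-1,"travel":[0,0,0],"turn":0},{"claw":-1,"travel":[0,0,0],"turn":0},{"claw":-1,"travel":[0,0,0],"turn":0}]'
python3 -m inch '[{"claw":-1,"travel":[0,0,0.05],"turn":0},{"claw":-1,"travel":[0,0,0.2],"turn":0},{"claw":-1,"travel":[0,0,0.4],"turn":0},{"claw":-1,"travel":[0,0,0.5],"turn":0},{"claw":-1,"travel":[0,0,0.5],"turn":0}]'
python3 -m inch '[{"claw":-1,"travel":[0,0,0],"turn":0},{"claw":-1,"travel":[0,0,0],"turn":0}]'
```

```text
clock: 39.8
position: [0.4437, 0.0198, 0.0009]
ee_rot: [0.0, 1.0, -0.022, -0.0]
contact_force: [-0.6, 0.1, 0.1]
width: 0.0426
gripper_force: 0.0
clock: 40.3
position: [0.4448, 0.0202, 0.0029]
ee_rot: [0.0, 1.0, -0.021, 0.002]
contact_force: [0.2, 0.2, 6.5]
width: 0.0271
gripper_force: 30.5
clock: 40.8
position: [0.4456, 0.0204, 0.105]
ee_rot: [0.0, 1.0, -0.021, 0.004]
contact_force: [0.4, 0.9, -0.3]
width: 0.027
gripper_force: 29.7
clock: 41.0
position: [0.442, 0.0206, 0.1006]
ee_rot: [-0.0, 1.0, -0.021, -0.001]
contact_force: [-0.3, 0.4, -1.7]
width: 0.0274
gripper_force: 29.7
```

```bash
python3 -m inch '[{"claw":-1,"travel":[0.075,-0.533,0],"turn":-0.1},{"claw":-1,"travel":[0.075,-0.533,0],"turn":-0.1},{"claw":-1,"travel":[0.075,-0.533,0],"turn":-0.1},{"claw":-1,"travel":[0.075,-0.533,0],"turn":-0.1}]'
python3 -m inch '[{"claw":-1,"travel":[0.075,-0.533,0],"turn":-0.098},{"claw":-1,"travel":[0.075,-0.533,0],"turn":-0.098},{"claw":-1,"travel":[0.075,-0.533,0],"turn":-0.098},{"claw":-1,"travel":[0.075,-0.533,0],"turn":-0.098},{"claw":-1,"travel":[0.075,-0.533,0],"turn":-0.098}]'
python3 -m inch '[{"claw":-1,"travel":[0,0,0],"turn":0},{"claw":-1,"travel":[0,0,-0.15],"turn":0},{"claw":-1,"travel":[0,0,-0.28],"turn":0},{"claw":-1,"travel":[0,0,-0.32],"turn":0},{"claw":-1,"travel":[0,0,-0.32],"turn":0}]'
python3 -m inch '[{"claw":-0.15,"travel":[0,0,0],"turn":0},{"claw":-0.15,"travel":[0,0,0],"turn":0},{"claw":-0.15,"travel":[0,0,0],"turn":0},{"claw":-0.15,"travel":[0,0,0.2],"turn":0},{"claw":-0.15,"travel":[0,0,0.4],"turn":0}]'
python3 -m inch '[{"claw":0,"travel":[0.105,0.654,0.1],"turn":0.12},{"claw":0,"travel":[0.105,0.654,0.1],"turn":0.12},{"claw":0,"travel":[0.105,0.654,0.1],"turn":0.12},{"claw":0,"travel":[0.105,0.654,0.1],"turn":0.12},{"claw":0,"travel":[0.105,0.654,0.1],"turn":0.12}]'
python3 -m inch '[{"claw":0,"travel":[0.105,0.654,-0.1],"turn":0.125},{"claw":0,"travel":[0.105,0.654,-0.1],"turn":0.125},{"claw":0,"travel":[0.105,0.654,-0.1],"turn":0.125},{"claw":0,"travel":[0.105,0.654,-0.1],"turn":0.125},{"claw":0,"travel":[0.105,0.654,-0.1],"turn":0.125}]'
python3 -m inch '[{"claw":0,"travel":[0,0,0],"turn":0},{"claw":0,"travel":[0,0,0],"turn":0}]'
python3 -c "
from h import *
look()"
```

```text
clock: 41.4
position: [0.4576, -0.0871, 0.1002]
ee_rot: [-0.0, 0.984, -0.179, -0.002]
contact_force: [-0.5, 0.6, -1.2]
width: 0.0273
gripper_force: 29.9
clock: 41.9
position: [0.4721, -0.1904, 0.1007]
ee_rot: [-0.001, 0.946, -0.325, -0.002]
contact_force: [-0.3, -0.3, -0.3]
width: 0.0271
gripper_force: 29.9
clock: 42.4
position: [0.4724, -0.191, 0.037]
ee_rot: [-0.0, 0.946, -0.325, -0.001]
contact_force: [-0.4, -0.6, 0.2]
width: 0.0273
gripper_force: 30.3
clock: 42.9
position: [0.4724, -0.1922, 0.1178]
ee_rot: [-0.0, 0.945, -0.326, -0.001]
contact_force: [0.7, -0.3, -0.3]
width: 0.0361
gripper_force: 0.0
clock: 43.4
position: [0.4944, -0.0615, 0.138]
ee_rot: [0.0, 0.99, -0.143, 0.0]
contact_force: [-0.3, 0.8, 0.2]
width: 0.0428
gripper_force: 0.0
clock: 43.9
position: [0.5152, 0.0681, 0.1171]
ee_rot: [0.001, 0.999, 0.052, -0.0]
contact_force: [-0.9, -0.3, -0.0]
width: 0.0431
gripper_force: 0.0
clock: 44.1
position: [0.5154, 0.0673, 0.1177]
ee_rot: [0.0, 0.999, 0.051, 0.0]
contact_force: [-0.7, 0.9, 0.0]
width: 0.0429
gripper_force: 0.0
tcp [0.5153 0.0674 0.1177] yaw 5.9
('blue', 0.5149, 0.0691, 5.9, 33, 26) move [-0.002  0.008] turn 0.0
```

```bash
python3 -m inch '[{"claw":0,"travel":[-0.002,0.008,-0.15],"turn":0},{"claw":0,"travel":[-0.002,0.008,-0.3],"turn":0},{"claw":0,"travel":[-0.002,0.008,-0.45],"turn":0},{"claw":0,"travel":[-0.002,0.008,-0.55],"turn":0},{"claw":0,"travel":[-0.002,0.008,-0.585],"turn":0}]' 30
python3 -m inch '[{"claw":0,"travel":[0,0,0],"turn":0},{"claw":-1,"travel":[0,0,0],"turn":0},{"claw":-1,"travel":[0,0,0],"turn":0},{"claw":-1,"travel":[0,0,0],"turn":0},{"claw":-1,"travel":[0,0,0],"turn":0}]'
python3 -m inch '[{"claw":-1,"travel":[0,0,0.05],"turn":0},{"claw":-1,"travel":[0,0,0.2],"turn":0},{"claw":-1,"travel":[0,0,0.4],"turn":0},{"claw":-1,"travel":[0,0,0.5],"turn":0},{"claw":-1,"travel":[0,0,0.5],"turn":0}]'
python3 -m inch '[{"claw":-1,"travel":[0,0,0],"turn":0},{"claw":-1,"travel":[0,0,0],"turn":0}]'
```

```text
clock: 44.65
position: [0.5132, 0.0696, -0.0011]
ee_rot: [-0.0, 0.999, 0.052, -0.002]
contact_force: [-7.0, 0.6, 31.4]
width: 0.0425
gripper_force: 16.8
clock: 45.15
position: [0.5157, 0.0702, 0.0014]
ee_rot: [0.0, 0.999, 0.052, 0.001]
contact_force: [0.5, -1.0, 4.2]
width: 0.0269
gripper_force: 30.2
clock: 45.65
position: [0.5172, 0.0707, 0.1042]
ee_rot: [0.0, 0.999, 0.053, 0.004]
contact_force: [0.8, 0.5, 0.1]
width: 0.027
gripper_force: 29.7
clock: 45.85
position: [0.5135, 0.0705, 0.0994]
ee_rot: [-0.0, 0.999, 0.052, -0.001]
contact_force: [-0.2, -0.1, -0.9]
width: 0.0269
gripper_force: 29.7
```

```bash
python3 -m inch '[{"claw":-1,"travel":[-0.024,-0.555,0],"turn":-0.125},{"claw":-1,"travel":[-0.024,-0.555,0],"turn":-0.125},{"claw":-1,"travel":[-0.024,-0.555,0],"turn":-0.125},{"claw":-1,"travel":[-0.024,-0.555,0],"turn":-0.125}]'
python3 -m inch '[{"claw":-1,"travel":[-0.024,-0.555,0],"turn":-0.12},{"claw":-1,"travel":[-0.024,-0.555,0],"turn":-0.12},{"claw":-1,"travel":[-0.024,-0.555,0],"turn":-0.12},{"claw":-1,"travel":[-0.024,-0.555,0],"turn":-0.12},{"claw":-1,"travel":[-0.024,-0.555,0],"turn":-0.12}]'
python3 - <<'E'
from h import *
T=pose(); print(T[:3,3].round(4),np.degrees(np.arctan2(T[1,0],T[0,0])).round(1))
b=shot("scene")[0]; a=shot("wrist")[0]
v=np.hstack([cv2.resize(a[:320,160:480],(400,400)),cv2.resize(b[190:320,330:460],(400,400),interpolation=2)])
cv2.imwrite("pics/d6.png",v[:,:,::-1])
E
```

```text
clock: 46.25
position: [0.509, -0.0422, 0.099]
ee_rot: [0.0, 0.989, -0.145, -0.002]
contact_force: [-0.5, 0.1, 0.2]
width: 0.0273
gripper_force: 29.8
clock: 46.75
position: [0.5047, -0.15, 0.0996]
ee_rot: [-0.001, 0.946, -0.325, -0.001]
contact_force: [-0.4, 0.7, -0.3]
width: 0.0268
gripper_force: 29.9
[ 0.5047 -0.15    0.0996] -37.9
```

View pics/d6.png

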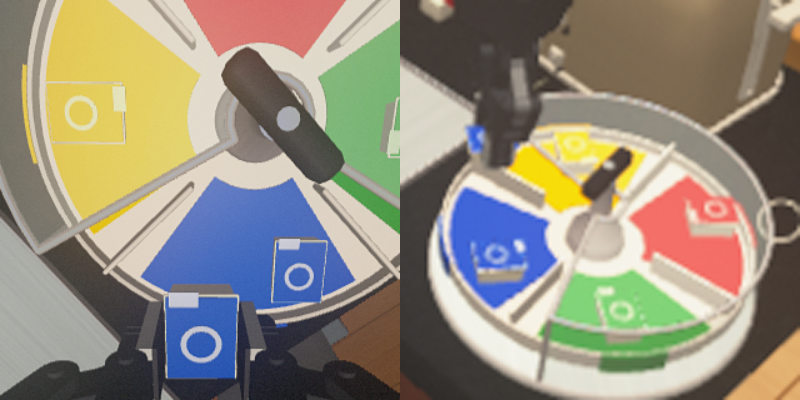

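The left half of the view shows the first blue tub lying at (298,270) with clear space to its left for the second one, which is in the gripper. In the scene half, the yellow, red and green tubs are in their matching bays. I'll lower the second blue tub.

```bash
python3 -m inch '[{"claw":-1,"travel":[0,0,0],"turn":0},{"claw":-1,"travel":[0,0,-0.15],"turn":0},{"claw":-1,"travel":[0,0,-0.28],"turn":0},{"claw":-1,"travel":[0,0,-0.315],"turn":0},{"claw":-1,"travel":[0,0,-0.315],"turn":0}]'
python3 -m inch '[{"claw":-0.15,"travel":[0,0,0],"turn":0},{"claw":-0.15,"travel":[0,0,0],"turn":0},{"claw":-0.15,"travel":[0,0,0],"turn":0},{"claw":-0.15,"travel":[0,0,0.2],"turn":0},{"claw":-0.15,"travel":[0,0,0.4],"turn":0}]'
python3 -m inch '[{"claw":0,"travel":[-0.4,0.3,0.5],"turn":0},{"claw":0,"travel":[-0.4,0.3,0.5],"turn":0},{"claw":0,"travel":[-0.4,0.3,0.5],"turn":0},{"claw":0,"travel":[-0.4,0.3,0.5],"turn":0},{"claw":0,"travel":[-0.4,0.3,0.5],"turn":0}]'
python3 -m inch '[{"claw":0,"travel":[0,0,0],"turn":0},{"claw":0,"travel":[0,0,0],"turn":0}]'
python3 - <<'E'
from h import *
bays(); look()
b=shot("scene")[0]; a=shot("wrist")[0]
v=np.hstack([cv2.resize(a[:320,160:480],(400,400)),cv2.resize(b[160:320,250:460],(525,400),interpolation=2)])[:, :800]
cv2.imwrite("pics/d7.png",v[:,:,::-1])
E
```

```text
clock: 47.35
position: [0.5045, -0.1505, 0.0367]
ee_rot: [-0.0, 0.945, -0.326, -0.001]
contact_force: [0.5, 0.7, 0.5]
width: 0.0273
gripper_force: 29.9
clock: 47.85
position: [0.5045, -0.1513, 0.1181]
ee_rot: [-0.0, 0.945, -0.326, -0.001]
contact_force: [0.2, -0.2, 0.7]
width: 0.0363
gripper_force: 0.0
clock: 48.35
position: [0.4257, -0.0917, 0.2188]
ee_rot: [0.0, 0.945, -0.326, 0.002]
contact_force: [-0.3, 0.5, -0.4]
width: 0.0426
gripper_force: 0.0
clock: 48.55
position: [0.4254, -0.0919, 0.2163]
ee_rot: [0.0, 0.945, -0.326, -0.001]
contact_force: [0.0, -0.1, 0.1]
width: 0.0425
gripper_force: 0.0
tcp [ 0.4254 -0.0919  0.2163] yaw -38.1 ctr [nan nan] {'red': nan, 'yellow': nan, 'blue': nan, 'green': nan}
tcp [ 0.4253 -0.0919  0.2163] yaw -38.1h.py:37: RuntimeWarning: Mean of empty slice.
  v,u=np.nonzero(mask(im,c,70)); w=ray(np.c_[u,v],K,C,.0365); w=w[np.hypot(*(w-[.5495,-.2185]).T)<.108]; cs.append(w.mean(0))
  ret = um.true_divide(
```

View pics/d7.png

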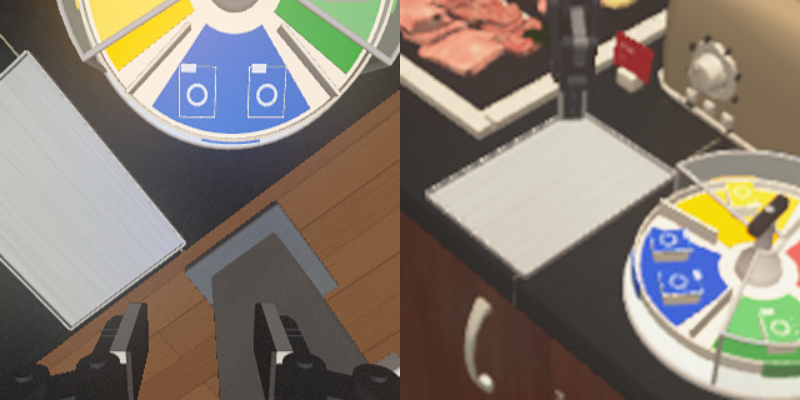

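The blue bay holds both tubs side by side, at (197,92) and (267,92), and is centred in the opening. The tray is empty. One last numeric check of the table angle before handing in.

```bash
python3 - <<'E'
from h import *
im,K,C=shot("top"); cs={}
for c in HUE:
    v,u=np.nonzero(mask(im,c,70)); w=ray(np.c_[u,v],K,C,.0365); w=w[np.hypot(*(w-[.5493,-.2205]).T)<.108]; cs[c]=w.mean(0); print(c,len(w))
for a,b in(("blue","red"),("yellow","green")):
    d=cs[a]-cs[b]; print(a,b,np.degrees(np.arctan2(d[1],d[0])).round(1))
E
```

```text
red 807
yellow 787
blue 247
green 597
blue red 132.9
yellow green 54.2
```

```bash
python3 -m inch '[{"claw":0,"travel":[-0.4,1,0.3],"turn":0},{"claw":0,"travel":[-0.4,1,0.3],"turn":0},{"claw":0,"travel":[-0.4,1,0.3],"turn":0},{"claw":0,"travel":[-0.4,1,0.3],"turn":0},{"claw":0,"travel":[-0.4,1,0.3],"turn":0}]'
python3 - <<'E'
from h import *
im,K,C=shot("top"); cs={}
for c in HUE:
    v,u=np.nonzero(mask(im,c,70)); w=ray(np.c_[u,v],K,C,.0365); w=w[np.hypot(*(w-[.5493,-.2205]).T)<.108]; cs[c]=w.mean(0); print(c,len(w))
for a,b in(("blue","red"),("yellow","green")):
    d=cs[a]-cs[b]; print(a,b,np.degrees(np.arctan2(d[1],d[0])).round(1))
E
```

```text
clock: 49.3
position: [0.3439, 0.1111, 0.2786]
ee_rot: [-0.001, 0.946, -0.325, 0.0]
contact_force: [0.8, -0.3, 0.5]
width: 0.0427
gripper_force: 0.0
red 808
yellow 788
blue 793
green 685
blue red 141.3
yellow green 51.7
```

```bash
python3 -c "
from rig import ticket; print(ticket.sign_off())"
```

```text
the job is handed in; nothing more can be done
None
```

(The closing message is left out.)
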